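# Swing in the clamps over a flange and turn on the clamp air

## Task

With a fingertip, push both swing clamp arms round so that each points at the flange's centre hole, the line along the arm running through the hole; then, with both arms in place, push the lever of the clamp air valve clockwise all the way round to its stop. Nothing is to be gripped or lifted: leave the flange where it lies and all the other things on the bed undisturbed.

Things in the scene. Friction and masses are not known exactly. Their poses are not given: they have to be found in the camera images.
- long_pivot (a point): Pivot of the longer clamp arm, on its vertical axis, 68 mm above the table. The frame turns with the arm: x runs along the arm to its free end, z up. The arm is a level dark steel bar, 24 mm wide, from 60 to 76 mm above the table, with a thin white line along its top. It turns on a fixed steel post 32 mm across (foot 48 mm); a 20 mm screw head on top reaches 84 mm.
- long_tip (a point): Round free end of the longer clamp arm, on its centreline, 135 mm from its pivot, 68 mm above the table. A 14 mm brass pad hangs under it, 12 mm in from the end, down to 37.5 mm above the table.
- long_arm (a joint): Angle of the longer clamp arm on its post, growing anticlockwise from above; the post's own yaw varies, so the value alone does not tell where the arm points. The stops at -2.6 and 2.6 are not met on the shorter way to the goal. It swings stiffly (0.15 N m, about 2 N at 75 mm from the pivot) and stays where left. The two clamps may change sides.
- short_pivot (a point): Pivot of the shorter clamp arm, on its vertical axis, 68 mm above the table. The frame turns with the arm: x runs along the arm to its free end, z up. The arm is a level dark steel bar, 24 mm wide, from 60 to 76 mm above the table, with a thin white line along its top. It turns on a fixed steel post 32 mm across (foot 48 mm); a 20 mm screw head on top reaches 84 mm.
- short_tip (a point): Round free end of the shorter clamp arm, on its centreline, 108 mm from its pivot, 68 mm above the table. A 14 mm brass pad hangs under it, 12 mm in from the end, down to 37.5 mm above the table.
- short_arm (a joint): Angle of the shorter clamp arm on its post, growing anticlockwise from above; the post's own yaw varies, so the value alone does not tell where the arm points. The stops at -2.6 and 2.6 are not met on the shorter way to the goal. It swings stiffly (0.15 N m, about 2 N at 75 mm from the pivot) and stays where left. The two clamps may change sides.
- flange_center (a point): Centre of the flange, half-way up (25 mm above the table). The flange is a loose round steel disc, 140 mm across, 18 mm thick, 0.8 kg, with a centre hole 28 mm across, lying on a fixed aluminium riser plate 150 x 150 x 16 mm; its top is 34 mm above the table. One clamp pivot stands about 150 mm to its left (+y), the other to its right.
- valve_lever (a joint): Angle of the clamp air valve's lever: 0 = off (pointing roughly towards the robot), growing as it turns clockwise seen from above, to 1.57 = fully on, at its stop. Friction 0.12 N m (2 N at 60 mm from the pivot); it stays where it is left.
- valve_pivot (a point): Pivot of the valve lever, on its vertical axis, 69 mm above the table. The frame turns with the lever: MINUS x runs along it to the free end, z up. The lever is a level black bar 16 mm wide, 63 to 75 mm above the table, on a fixed aluminium block 56 x 56 x 50 mm right of the flange. A 9 mm stop pin 26 mm from the pivot, 78 mm high, stands on the far side of the lever when on.
- valve_lever_tip (a point): Free end of the valve lever, 85 mm from its pivot, 69 mm above the table.
- bolt_mid (a point): Bystander: a steel bolt standing on its 24 mm head, 37 mm high, just beyond the riser plate; point half-way up.
- bushing_mid (a point): Bystander: a brass bushing, 32 mm across, 30 mm high, standing on the robot's side of the riser plate; its centre.
- tape_roll_mid (a point): Bystander: a roll of buff masking tape lying flat, 100 mm across, 24 mm high, beyond the bolt; its centre.
- wrench_mid (a point): Bystander: a steel wrench lying flat beyond the valve; a point near its middle.
- spray_can_mid (a point): Bystander: a spray can, 60 mm across, 170 mm high, standing at the left; its centre.
- square_plate_mid (a point): Bystander: a flat steel plate 100 x 100 x 8 mm with a 40 mm hole, lying near left; its centre.
- tin_mid (a point): Bystander: a round tin with a white label and lid, 80 mm across, 90 mm high, standing beyond left; its centre.
There are look-alikes about, which are no part of the job. Leave any pink look-alike of the part that bears valve_lever alone.

How it is judged:
By the outcome, as a careful person would: the job done as asked, in the order asked, and still so for the second after the job is handed in, with the robot touching nothing.
It also fails if it takes over 72 s, if anything falls off the work surface, if the arm or the gripper's body presses on something with over 40 N, if the wrist force passes 120 N, or if a joint passes its speed limit or range.

## Robot

A 6-joint arm with a two-finger parallel gripper is mounted at the origin on the work surface. World frame = base frame: x ahead of the robot, y to its left, z up, the work surface at z = 0. Lengths are in m, angles in degrees, forces in N, time in s.
With the tool pointing down it reaches from about 0.4 to 0.825 m from the base axis. Payload 7 kg.
Tool frame: the origin (TCP) lies midway between the tips of the shut fingers; the grasp point (between the pads) lies 19 mm behind it; z points along the fingers, y is the direction in which the jaws open and shut (so a half turn about z gives the same grasp; the last joint's range is limited). The gripper opens to 88 mm and grips with 3 to 60 N. Pads are 19 mm wide; open, the fingers measure 130 mm over their backs; the gripper's body (78 mm by 193 mm) begins 47 mm behind the grasp point.
Start: joints at [86.981, 20.546, 0.682, 0, -70.136, -16.507], TCP at [0.226, 0.636, 0.227] pointing down, gripper open.
Joint ranges: [-176.03, 176.03], [-82.01, 121.73], [-58.28, 71.71], [-173.87, 95.51], [-174.79, -0.11], [-173.66, 173.66]. Speed limits (degrees/s): [136.94, 136.94, 172.46, 180, 180, 180].

## Interface

Orientations are given as [roll, pitch, yaw] about the fixed x, y, z axes, in that order (R = Rz(yaw) Ry(pitch) Rx(roll)).
In Python, from plant import get_state, capture, get_calibration, close_job, boxes_of, cut_out gives the robot as it stands.
- The arm moves only by the tool apply_moves, never from a script. Its argument "commands" is a list of rows, each an object with "grip": the closure, from 0 (fully open) to 1 (shut); "slide": the shift along the tool's x, y, z in m, a list of three; "roll": the turn about the tool's z in degrees. In form: [{"grip": grip, "slide": [x, y, z], "roll": roll}, ...]. A call has 1 to 5 rows; each row is the pose to reach, as a shift and turn from the pose commanded when the call began, along the tool's axes at that moment; what a row does not reach only later rows make up. A row lasts 1/8 s, in which the tool goes at most 62.5 mm and 10.7 degrees, less where a joint would pass 70% of its speed; a pose out of reach is approached as far as the arm can. A call with a gripper value outside its range is refused whole. The fingers move at their own pace and stop on an object; "grip_force" is the grip in N (left out, the last holds). Time passes only in rows, so rows that repeat a pose let the fingers close. It gives the time, the measured TCP pose, the force and the opening at its end, in the units of the state.
- get_state(): the state, without advancing time (a new reading comes with each control period).
- capture(name): name is "scene" or "top"; returns (picture, depth): 480x640x3 uint8, red, green, blue; 480x640 float32, m along the optical axis (not along the pixel's ray), 0 where there is no reading.
- get_calibration(name): a dict with "mtx" (3x3 intrinsics, pixels), "distortion" ([k1, k2, p1, p2, k3] as OpenCV has them; the pictures are not rectified), "R" (3x3) and "t" (3): a world point X has camera coordinates R X + t. Camera axes: x right, y down, z forward; pixel columns grow to the right and rows downward; lengths in m; the calibration is good to about 2 mm. A picture is of the moment at which its call begins. get_calibration takes no time and is no camera call.
- close_job(): hands the job in, once; it reports no verdict.
Trained networks look in the newest picture that a camera, given by its name, has taken for a name from the list of things; names that differ only in an ending like _2 or _b are one class to them, and where a whole thing is asked for, a point or a joint stands for the part that bears it (a point fixed in the world has none). Each returns a list of dicts, best first, with "score" (0 to 1); they miss things now and then, are a little off and sometimes report something else, mostly with a low value. They report only what shows in the picture. A call takes as long as a camera call. They do not tell look-alikes from the thing itself.
- boxes_of(name, camera): "position" ([x, y, z] in m, in the coordinates of the camera as it stood for that picture, good to about 4 mm: the middle of the surface that is visible of it).
- cut_out(name, camera): "mask" (480x640 bool, what is visible of it).
The state is a dict: "time_s": time; "joints": joint angles; "qd": joint speeds; "joint_torque": joint torques, N m; "tcp_pos": TCP position; "eef_rot": TCP orientation; "contact_force": force on the tool from outside, world axes, zero at the start; "moment": the same for the moment, N m; "gripper_width": finger opening in m.
Only numpy, scipy, OpenCV 4.12 (cv2) and the standard library are available. Lean on these libraries where they do the work, as an engineer would, in place of code of your own. Each camera call takes 0.05 s, during which the arm holds its last target.

## Working session

There is one attempt and no reset: what is moved stays moved. The work goes in short steps, Python scripts to look and compute and a tool call to move; the robot and the scene stay as the last step left them, time stands still between calls to the robot, and variables do not carry over. Pictures are saved under pics/ and viewed, and the job is handed in when it is done.

Besides the shell and the picture viewer there is one more tool, called after ">>>" in YAML: its name, and indented under it one key for each argument. apply_moves: Moves the arm, as the interface text tells. Its arguments: {"type":"object","properties":{"commands":{"type":"array"},"grip_force":{"type":"number"}},"required":["commands"]}

```bash
mkdir -p pics; ls; python3 - <<'E'
from plant import *
import cv2,numpy as np
print(get_state())
for n in ("scene","top"):
    p,d=capture(n); cv2.imwrite(f"pics/{n}0.png",p[:,:,::-1]); np.save(f"pics/{n}0.npy",d)
    c=get_calibration(n); print(n,c)
E
```

```text
pics
{'time_s': 0.0, 'joints': array([ 8.69801807e+01,  2.05917839e+01,  6.34700079e-01, -2.16704941e-02,
       -7.01358149e+01, -1.65054396e+01]), 'qd': array([ 4.38135679e-02, -8.65811321e-02, -1.36142535e-01, -3.30369862e-02,
       -6.10799441e-05,  2.00760441e-02]), 'joint_torque': array([ 1.12979040e-03, -5.82721853e+01,  2.93051022e+01,  6.99689895e+00,
        6.87344917e-03, -1.71944484e-04]), 'tcp_pos': array([0.22546892, 0.63571438, 0.22562091]), 'eef_rot': array([ 1.79905141e+02, -6.86369710e-03, -1.95326332e+01]), 'contact_force': array([-0.32619075,  0.04247943, -0.28172538]), 'moment': array([-0.02038485,  0.06333142, -0.01609898]), 'gripper_width': 0.08751287510810814}
scene {'mtx': array([[524.31420663,   0.        , 325.12721266],
       [  0.        , 524.31420663, 240.8716538 ],
       [  0.        ,   0.        ,   1.        ]]), 'distortion': array([-0.03376058,  0.        ,  0.        ,  0.        ,  0.        ]), 'R': array([[ 0.53158767,  0.84683422, -0.01692192],
       [ 0.63254213, -0.41019721, -0.65698455],
       [-0.56329832,  0.33854106, -0.75371411]]), 't': array([-0.3190815 , -0.2763821 ,  1.54846609])}
top {'mtx': array([[509.39243396,   0.        , 319.36819837],
       [  0.        , 509.39243396, 238.63515987],
       [  0.        ,   0.        ,   1.        ]]), 'distortion': array([-0.01140772,  0.        ,  0.        ,  0.        ,  0.        ]), 'R': array([[-0.01888448, -0.99973377, -0.01325736],
       [-0.99633901,  0.01992282, -0.08313633],
       [ 0.08337832,  0.01163884, -0.99645   ]]), 't': array([0.07491089, 0.54199846, 1.15215721])}
```

View pics/scene0.png

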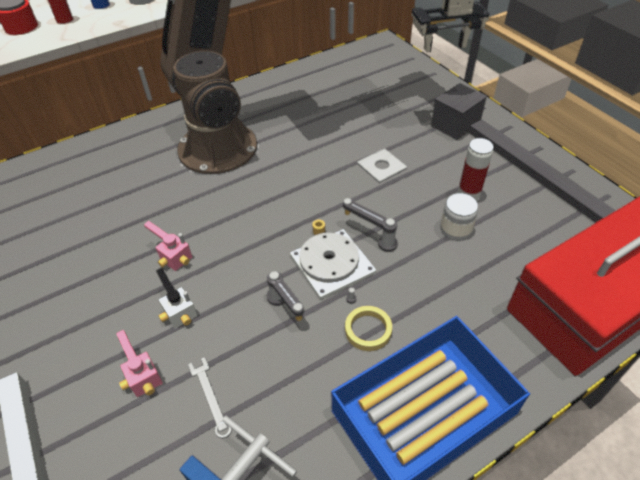

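View pics/top0.png

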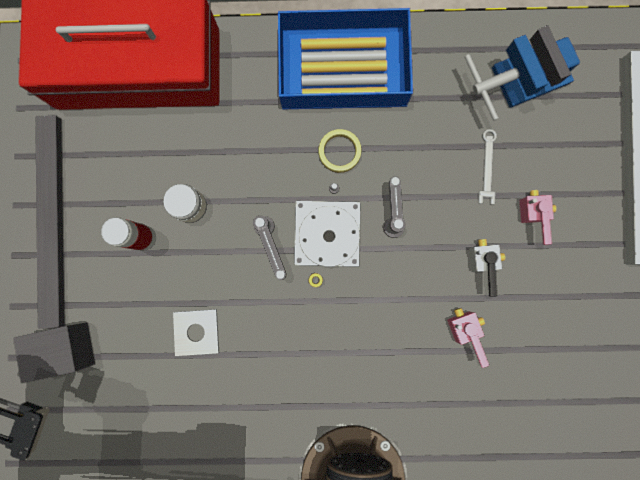

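```bash
cat > h.py <<'E'
import numpy as np,cv2
from plant import *
def w2p(n,X):
    c=get_calibration(n); X=np.atleast_2d(np.array(X,float))
    r,_=cv2.Rodrigues(c['R']); p,_=cv2.projectPoints(X,r,c['t'],c['mtx'],c['distortion']); return p[:,0]
def p2w(n,uv,z):
    c=get_calibration(n); uv=np.array(uv,float).reshape(-1,1,2)
    q=cv2.undistortPoints(uv,c['mtx'],c['distortion'])[:,0]
    r=np.c_[q,np.ones(len(q))]@c['R']; o=-c['R'].T@c['t']
    return o+r*((z-o[2])/r[:,2])[:,None]
def d2w(n,uv,d):
    c=get_calibration(n); q=cv2.undistortPoints(np.array(uv,float).reshape(-1,1,2),c['mtx'],c['distortion'])[:,0]
    dd=np.array([d[int(round(v)),int(round(u))] for u,v in np.reshape(uv,(-1,2))])
    return (np.c_[q,np.ones(len(q))]*dd[:,None]-c['t'])@c['R']
E
python3 - <<'E'
import cv2
t=cv2.imread('pics/top0.png'); s=cv2.imread('pics/scene0.png')
a=cv2.resize(t[165:295,235:415],None,fx=4.4,fy=4.4,interpolation=cv2.INTER_CUBIC)
cv2.imwrite('pics/c1.png',a)
a=cv2.resize(t[225:305,455:535],None,fx=6,fy=6,interpolation=cv2.INTER_CUBIC)
cv2.imwrite('pics/c2.png',a)
a=cv2.resize(s[190:320,250:410],None,fx=4.5,fy=4.5,interpolation=cv2.INTER_CUBIC)
cv2.imwrite('pics/c3.png',a)
E
```

```text
(no output)
```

View pics/c1.png

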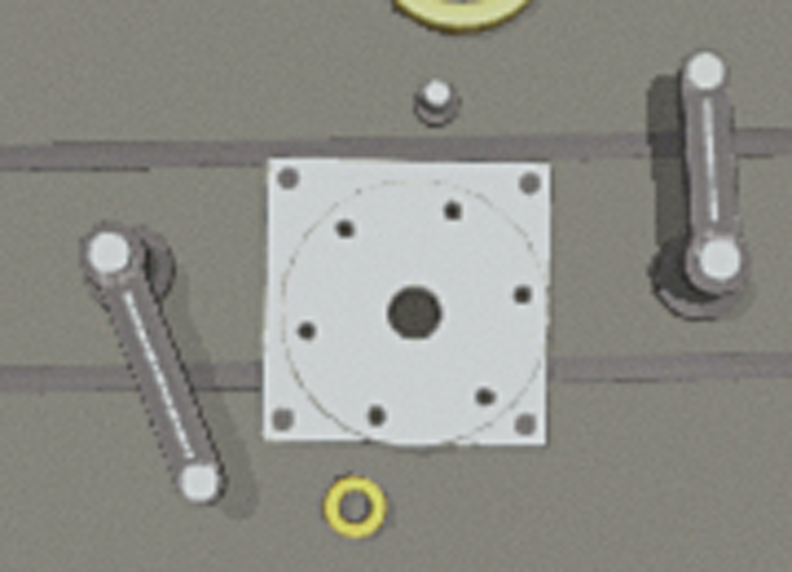

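View pics/c2.png

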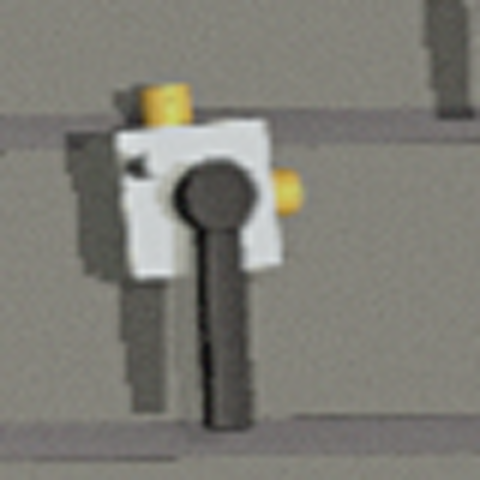

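View pics/c3.png

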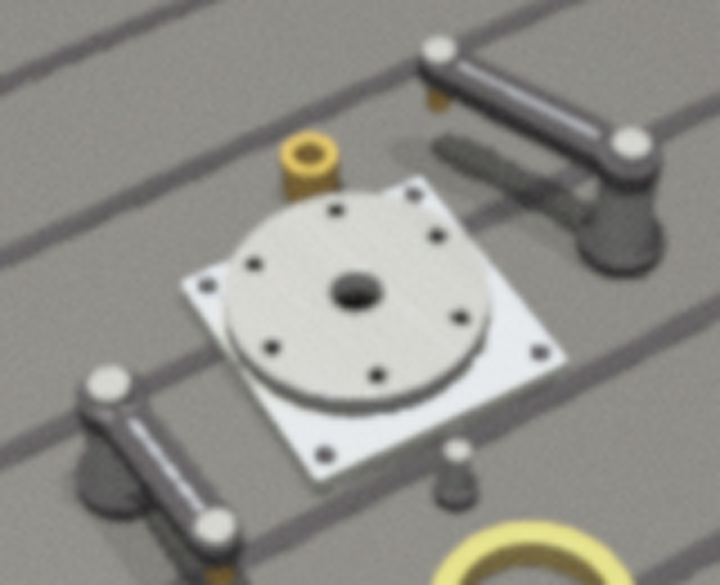

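```bash
python3 - <<'E'
from h import *
d=np.load('pics/top0.npy'); ds=np.load('pics/scene0.npy')
f=lambda x,y,o,k:[(x+.5)/k-.5+o[0],(y+.5)/k-.5+o[1]]
pts=dict(Lp=f(108,252,(235,165),4.4),Lt=f(199,482,(235,165),4.4),Rp=f(720,260,(235,165),4.4),Rt=f(705,71,(235,165),4.4),F=f(414,313,(235,165),4.4),Fr=f(440,340,(235,165),4.4),V=f(219,195,(455,225),6),Vt=f(228,426,(455,225),6),
 Bu=f(355,507,(235,165),4.4),Bo=f(437,94,(235,165),4.4))
zz=dict(Lp=.084,Lt=.082,Rp=.084,Rt=.082,F=.034,Fr=.034,V=.077,Vt=.075,Bu=.03,Bo=.037)
W={}
for k,p in pts.items():
    W[k]=p2w('top',p,zz[k])[0]; print(k,np.round(p,1),W[k].round(4),d2w('top',p,d)[0].round(4))
f3=lambda x,y:f(x,y,(250,190),4.5)
print('scene')
for k,p,z in (('Lp',f3(630,143),.084),('Lt',f3(440,49),.082),('Rp',f3(109,383),.084),('Rt',f3(215,525),.082),('F',f3(357,292),.034)):
    print(k,p2w('scene',p,z)[0].round(4),d2w('scene',p,ds)[0].round(4))
for a,b in(('Lp','Lt'),('Rp','Rt'),('Lp','F'),('Rp','F'),('V','Vt')):
    v=W[b]-W[a]; print(a,b,np.hypot(*v[:2]).round(4),np.degrees(np.arctan2(v[1],v[0])).round(1))
for n in ('long_tip','short_tip','flange_center','valve_lever_tip','long_arm','short_arm','valve_lever','long_pivot','short_pivot'):
  for cam in('top',):
    c=get_calibration(cam)
    for r in boxes_of(n,cam)[:3]: print(n,cam,round(r['score'],2),((np.array(r['position'])-c['t'])@c['R']).round(4))
E
```

```text
Lp [259.2 221.9] [0.5778 0.1952 0.084 ] [0.5779 0.1954 0.0829]
Lt [279.8 274.2] [0.4624 0.1513 0.082 ] [0.4624 0.1514 0.0809]
Rp [398.2 223.7] [ 0.5676 -0.1096  0.084 ] [ 0.568  -0.1102  0.0799]
Rt [394.8 180.8] [ 0.6633 -0.1054  0.082 ] [ 0.6642 -0.106   0.0775]
F [328.7 235.8] [0.5486 0.0428 0.034 ] [0.5504 0.0426 0.0145]
Fr [334.6 241.9] [0.5343 0.0296 0.034 ] [0.5343 0.0296 0.0335]
V [491.1 257.1] [ 0.4908 -0.3111  0.077 ] [ 0.491  -0.312   0.0741]
Vt [492.6 295.6] [ 0.407  -0.3111  0.075 ] [ 0.407  -0.3115  0.0738]
Bu [315.3 279.8] [0.4488 0.0753 0.03  ] [0.4488 0.0759 0.0033]
Bo [333.9 186. ] [0.663  0.0284 0.037 ] [0.6633 0.0284 0.035 ]
scene
Lp [0.5778 0.1938 0.084 ] [0.5762 0.1952 0.0817]
Lt [0.4645 0.1508 0.082 ] [0.4608 0.1534 0.0775]
Rp [ 0.5687 -0.1089  0.084 ] [ 0.5697 -0.1093  0.0853]
Rt [ 0.6654 -0.1065  0.082 ] [ 0.6627 -0.1052  0.0777]
F [0.5503 0.0426 0.034 ] [0.5362 0.0512 0.014 ]
Lp Lt 0.1235 -159.2
Rp Rt 0.0959 2.5
Lp F 0.1552 -100.8
Rp F 0.1535 97.1
V Vt 0.0838 -180.0
long_tip top 0.55 [0.524  0.1736 0.0695]
short_tip top 0.72 [ 0.606  -0.1107  0.0728]
flange_center top 0.57 [0.552  0.0428 0.0319]
valve_lever_tip top 0.95 [ 0.57   -0.4324  0.0751]
valve_lever_tip top 0.66 [ 0.4585 -0.3088  0.0772]
valve_lever_tip top 0.64 [ 0.3061 -0.2754  0.0744]
short_arm top 0.89 [ 0.6102 -0.1081  0.0797]
valve_lever top 0.95 [ 0.572  -0.4296  0.0777]
valve_lever top 0.87 [ 0.3068 -0.2721  0.0731]
valve_lever top 0.82 [ 0.4613 -0.3082  0.0749]
long_pivot top 0.85 [0.5251 0.1783 0.077 ]
long_pivot top 0.73 [ 0.6095 -0.1069  0.0741]
short_pivot top 0.77 [ 0.6073 -0.104   0.0744]
short_pivot top 0.35 [0.7533 0.0127 0.023 ]
```

```bash
cat >> h.py <<'E'
def rows(pts,cur=None):
    """pts: list of (x,y,z,yaw) world; prints slide/roll from current measured pose"""
    if cur is None:
        s=get_state(); cur=(*s['tcp_pos'],s['eef_rot'][2])
    y=np.radians(cur[3]); tx=np.array([np.cos(y),np.sin(y)]); ty=np.array([np.sin(y),-np.cos(y)])
    for p in pts:
        d=np.array(p[:2])-cur[:2]; r=-(p[3]-cur[3]); r=(r+180)%360-180
        print([round(float(d@tx),3),round(float(d@ty),3),round(float(cur[2]-p[2]),3)],round(float(r),1))
E
python3 - <<'E'
from h import *
rows([(0.4935,0.2058,0.22,-69.2)],(0.226,0.636,0.227,-19.53))
E
```

```text
[0.396, 0.316, 0.007] 49.7
```

Candidates for the valve are the black-lever aluminium block at top (491,257), and the pink look-alikes at (540,208) and (470,330). I choose the black one, which the crop confirms. The clamps are the long one on the left, pivot (259,222), and the short one on the right, pivot (398,224).

>>> apply_moves:
  commands:
    - {"grip": 1, "slide": [0.396, 0.316, 0.007], "roll": 50}
    - {"grip": 1, "slide": [0.396, 0.316, 0.007], "roll": 50}
    - {"grip": 1, "slide": [0.396, 0.316, 0.007], "roll": 50}
    - {"grip": 1, "slide": [0.396, 0.316, 0.007], "roll": 50}
    - {"grip": 1, "slide": [0.396, 0.316, 0.007], "roll": 50}
  grip_force: 20

```text
time_s: 1.18
tcp_pos: [0.3914, 0.3691, 0.2226]
eef_rot: [-180.0, 0.0, -69.8]
contact_force: [1.2, 0.4, 0.5]
gripper_width: 0.0432
```

```bash
python3 - <<'E'
from h import *
s=get_state();print(s['tcp_pos'],s['eef_rot'],s['joints'],s['gripper_width'])
rows([(0.4935,0.2058,0.20,-69.2)])
E
```

```text
[0.39142027 0.36910264 0.222596  ] [-1.79960711e+02  2.82896314e-02 -6.97884791e+01] [ 6.42100002e+01  7.77342412e+00 -1.69993633e+01  7.64769348e-03
 -6.51792988e+01 -4.40016965e+01] 0.043176574555895526
[0.189, -0.039, 0.023] -0.6
```

>>> apply_moves:
  commands:
    - {"grip": 1, "slide": [0.189, -0.039, 0.023], "roll": 0}
    - {"grip": 1, "slide": [0.189, -0.039, 0.023], "roll": 0}
    - {"grip": 1, "slide": [0.189, -0.039, 0.023], "roll": 0}
    - {"grip": 1, "slide": [0.189, -0.039, 0.023], "roll": 0}
    - {"grip": 1, "slide": [0.189, -0.039, 0.023], "roll": 0}

```text
time_s: 1.8
tcp_pos: [0.4936, 0.207, 0.1993]
eef_rot: [-180.0, 0.0, -69.6]
contact_force: [0.5, 0.4, 0.7]
gripper_width: 0.0006
```

```bash
python3 - <<'E'
from h import *
s=get_state();print(s['tcp_pos'],s['eef_rot'],s['joints'],s['gripper_width'])
rows([(0.4935,0.2058,0.056,-69.2)])
p,d=capture('scene');cv2.imwrite('pics/s1.png',p[:,:,::-1])
p,d=capture('top');cv2.imwrite('pics/t1.png',p[:,:,::-1])
E
```

```text
[0.4936036  0.20695768 0.19932047] [-1.79990379e+02  6.44058851e-03 -6.96243633e+01] [ 4.37444502e+01  8.56404400e+00 -1.92508854e+01 -2.37019491e-03
 -6.21736842e+01 -2.33677078e+01] 0.0005872403351475005
[0.001, 0.001, 0.143] -0.4
```

View pics/s1.png

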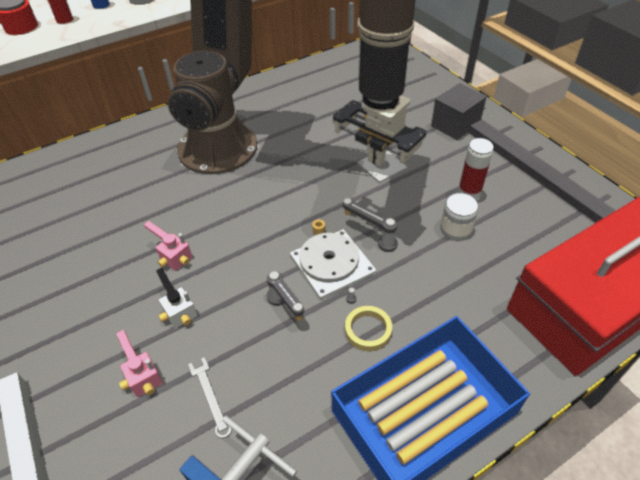

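```bash
python3 - <<'E'
from h import *
print(w2p('scene',[.4936,.207,.199]),w2p('top',[.4936,.207,.199]))
a=cv2.imread('pics/s1.png')[90:210,310:450];cv2.imwrite('pics/s1c.png',cv2.resize(a,None,fx=5,fy=5,interpolation=cv2.INTER_CUBIC))
E
```

```text
[[375.82389823 161.76735206]] [[245.84852669 257.92748777]]
```

View pics/s1c.png

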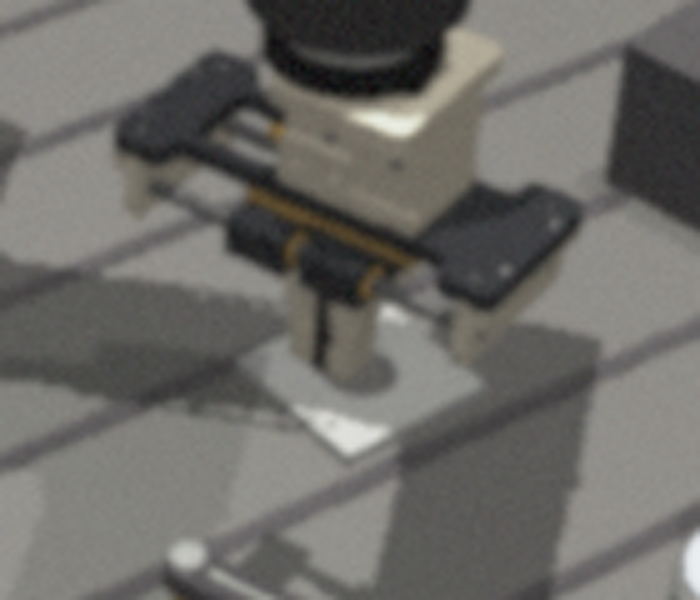

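>>> apply_moves:
  commands:
    - {"grip": 1, "slide": [0, 0.001, 0.05], "roll": 0}
    - {"grip": 1, "slide": [0, 0.001, 0.1], "roll": 0}
    - {"grip": 1, "slide": [0, 0.001, 0.143], "roll": 0}
    - {"grip": 1, "slide": [0.007, 0.001, 0.143], "roll": 0}
    - {"grip": 1, "slide": [0.015, 0.001, 0.143], "roll": 0}

```text
time_s: 2.52
tcp_pos: [0.4984, 0.194, 0.0578]
eef_rot: [-179.9, 0.0, -69.4]
contact_force: [1.1, 0.8, 0.9]
gripper_width: 0.0009
```

```bash
cat >> h.py <<'E'
L=np.array([.5778,.195]); Rr=np.array([.568,-.1095]); F=np.array([.5495,.0427]); V=np.array([.4908,-.3111])
def arc(P,ths,r,off,sgn,yawadd,z):
    # tool at cw side of arm for sgn=+1 (ccw motion)
    o=[]
    for t in ths:
        a=np.radians(t); u=np.array([np.cos(a),np.sin(a)]); m=sgn*np.array([-np.sin(a),np.cos(a)])
        p=P+r*u-off*m; o.append((*p,z,t+yawadd))
    return o
E
python3 - <<'E'
from h import *
rows(arc(L,[-158,-152,-146,-140,-134,-128,-122,-116,-110,-105],.075,.0215,1,90,.056))
E
```

```text
[0.007, 0.001, 0.002] -1.4
[0.015, 0.003, 0.002] -7.4
[0.023, 0.003, 0.002] -13.4
[0.032, 0.003, 0.002] -19.4
[0.04, 0.002, 0.002] -25.4
[0.048, 0.001, 0.002] -31.4
[0.055, -0.002, 0.002] -37.4
[0.063, -0.005, 0.002] -43.4
[0.07, -0.009, 0.002] -49.4
[0.075, -0.013, 0.002] -54.4
```

>>> apply_moves:
  commands:
    - {"grip": 1, "slide": [0.007, 0.001, 0.001], "roll": -1.4}
    - {"grip": 1, "slide": [0.015, 0.003, 0.001], "roll": -7.4}
    - {"grip": 1, "slide": [0.023, 0.003, 0.001], "roll": -13.4}
    - {"grip": 1, "slide": [0.032, 0.003, 0.001], "roll": -19.4}
    - {"grip": 1, "slide": [0.04, 0.002, 0.001], "roll": -25.4}

```text
time_s: 3.15
tcp_pos: [0.5111, 0.1555, 0.0573]
eef_rot: [-179.7, -0.0, -43.9]
contact_force: [-1.4, 3.7, 1.9]
gripper_width: 0.0006
```

```bash
python3 - <<'E'
from h import *
rows(arc(L,[-128,-122,-116,-110,-105],.075,.0215,1,90,.056))
p,d=capture('top');cv2.imwrite('pics/t2.png',cv2.resize(p[165:295,235:415,::-1],None,fx=4.4,fy=4.4,interpolation=cv2.INTER_CUBIC))
E
```

```text
[0.007, 0.002, 0.001] -5.9
[0.015, 0.003, 0.001] -11.9
[0.023, 0.003, 0.001] -17.9
[0.031, 0.003, 0.001] -23.9
[0.038, 0.001, 0.001] -28.9
```

View pics/t2.png

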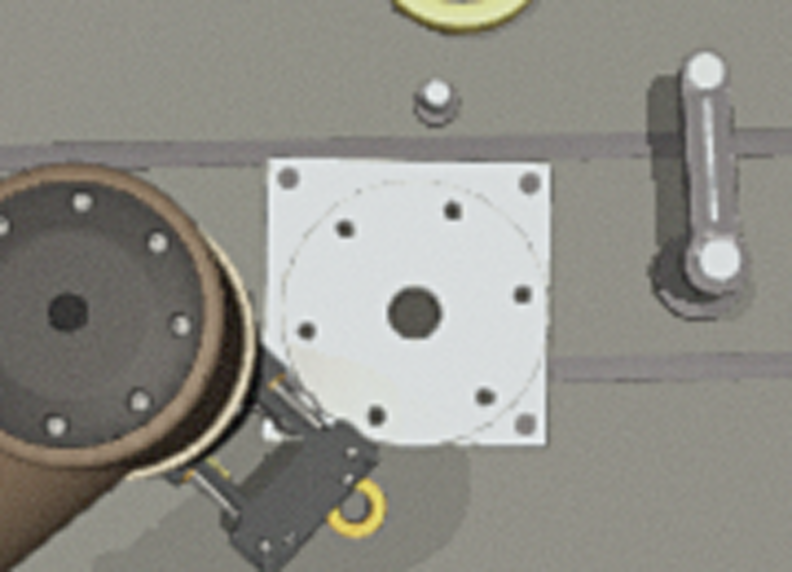

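>>> apply_moves:
  commands:
    - {"grip": 1, "slide": [0.007, 0.002, 0.001], "roll": -6}
    - {"grip": 1, "slide": [0.015, 0.003, 0.001], "roll": -12}
    - {"grip": 1, "slide": [0.023, 0.003, 0.001], "roll": -18}
    - {"grip": 1, "slide": [0.031, 0.003, 0.001], "roll": -24}
    - {"grip": 1, "slide": [0.037, 0.001, 0.001], "roll": -28.5}

```text
time_s: 3.82
tcp_pos: [0.5357, 0.1281, 0.0555]
eef_rot: [-180.0, -0.0, -15.5]
contact_force: [-3.4, 0.6, 2.3]
gripper_width: 0.0003
```

```bash
python3 - <<'E'
from h import *
s=get_state();print(s['tcp_pos'],s['eef_rot'],s['contact_force'],s['joints'])
p,d=capture('scene');cv2.imwrite('pics/s3.png',cv2.resize(p[130:320,250:450,::-1],None,fx=4,fy=3.15,interpolation=cv2.INTER_CUBIC))
E
```

```text
[0.53565885 0.12805551 0.05554234] [-1.79950088e+02 -2.36253906e-02 -1.55410976e+01] [-3.3644893   0.55553503  2.26384013] [ 3.38145616e+01  1.88984207e+01 -2.72534336e+01 -2.10734138e-02
 -4.37948875e+01  4.06595555e+01]
```

View pics/s3.png

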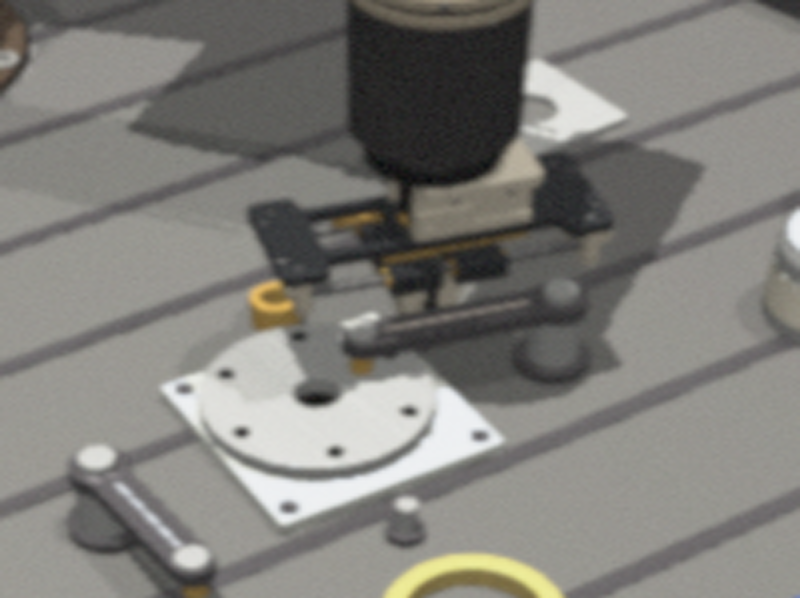

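```bash
python3 - <<'E'
from h import *
f=lambda x,y:[(x+.5)/4-.5+250,(y+.5)/3.15-.5+130]
a=p2w('scene',f(561,293),.084)[0];b=p2w('scene',f(366,325),.082)[0];h=p2w('scene',f(318,392),.034)[0]
print(a,b,h); v=b-a; w=h-a
print(np.hypot(*v[:2]),np.degrees(np.arctan2(v[1],v[0])),np.degrees(np.arctan2(w[1],w[0])))
rows(arc(L,[-103,-101,-100.5],.075,.0215,1,90,.056))
E
```

```text
[0.58147406 0.19183982 0.084     ] [0.54471971 0.07997898 0.082     ] [0.54951106 0.04358283 0.034     ]
0.11774434404729715 -108.18907675342538 -102.16628573346439
[0.004, 0.0, -0.001] -2.3
[0.007, 0.001, -0.001] -4.3
[0.007, 0.001, -0.001] -4.8
```

>>> apply_moves:
  commands:
    - {"grip": 1, "slide": [0.004, 0, 0], "roll": -2.3}
    - {"grip": 1, "slide": [0.006, 0.001, 0], "roll": -4}
    - {"grip": 1, "slide": [0.006, 0.001, 0], "roll": -4}
    - {"grip": 1, "slide": [-0.03, 0.001, 0], "roll": -4}
    - {"grip": 1, "slide": [-0.09, 0.001, -0.03], "roll": -4}

```text
time_s: 4.5
tcp_pos: [0.452, 0.1503, 0.081]
eef_rot: [179.9, 0.1, -11.8]
contact_force: [-0.7, 1.3, 1.2]
gripper_width: 0.0007
```

>>> apply_moves:
  commands:
    - {"grip": 1, "slide": [-0.04, 0.001, -0.06], "roll": 0}
    - {"grip": 1, "slide": [-0.08, 0.001, -0.1], "roll": 0}
    - {"grip": 1, "slide": [-0.08, 0.001, -0.1], "roll": 0}

```text
time_s: 4.88
tcp_pos: [0.3741, 0.1677, 0.1863]
eef_rot: [-179.5, -0.3, -11.5]
contact_force: [0.5, 0.4, 0.5]
gripper_width: 0.0004
```

```bash
cat > shot.py <<'E'
import sys
from h import *
k=sys.argv[1]
s=get_state();print(s['time_s'],s['tcp_pos'],s['eef_rot'],s['contact_force'],s['joints'])
p,d=capture('top');cv2.imwrite(f'pics/t{k}.png',cv2.resize(p[165:295,235:415,::-1],None,fx=4.4,fy=4.4,interpolation=cv2.INTER_CUBIC)); np.save('pics/t.npy',d)
p,d=capture('scene');cv2.imwrite(f'pics/s{k}.png',cv2.resize(p[150:320,240:440,::-1],None,fx=4,fy=3.5,interpolation=cv2.INTER_CUBIC))
E
python3 shot.py 4
```

```text
4.875 [0.37407297 0.16767498 0.18628133] [-179.51825715   -0.27722044  -11.53388928] [0.48885968 0.42923516 0.50111774] [ 5.20764029e+01 -3.93637375e+00 -3.43641930e+01  3.98941665e-02
 -5.90174295e+01  2.63705023e+01]
```

View pics/t4.png

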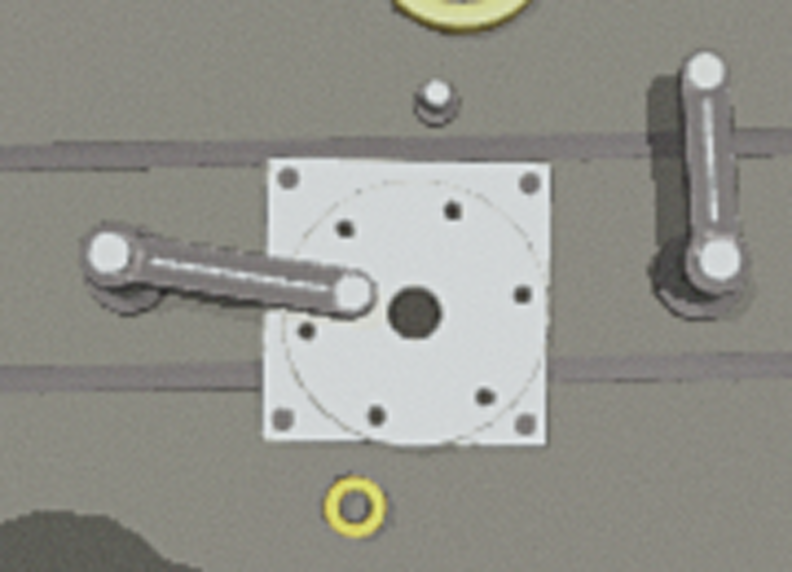

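View pics/s4.png

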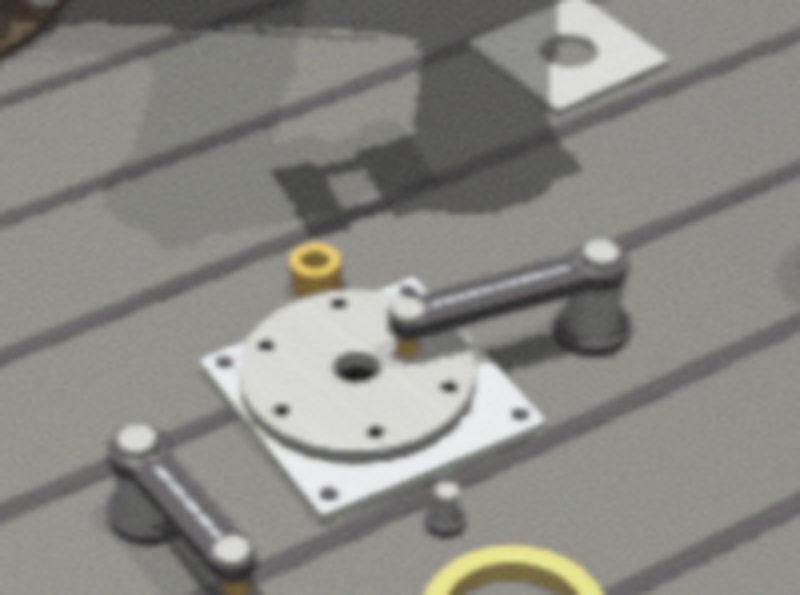

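```bash
cat >> h.py <<'E'
ft=lambda x,y:[(x+.5)/4.4-.5+235,(y+.5)/4.4-.5+165]
fs=lambda x,y:[(x+.5)/4-.5+240,(y+.5)/3.5-.5+150]
def ang(n,f,p,t,h):
    a=p2w(n,f(*p),.084)[0];b=p2w(n,f(*t),.082)[0];h=p2w(n,f(*h),.034)[0]
    v=b-a;w=h-a; A=np.degrees(np.arctan2(v[1],v[0]));B=np.degrees(np.arctan2(w[1],w[0]))
    print(n,a.round(4),b.round(4),h.round(4),'len',np.hypot(*v[:2]).round(4),'ang',A.round(2),'goal',B.round(2),'miss mm',1000*np.hypot(*w[:2])*np.sin(np.radians(A-B)))
E
python3 - <<'E'
from h import *
ang('top',ft,(108,252),(354,294),(414,313))
ang('scene',fs,(601,251),(407,308),(357,366))
a=p2w('top',ft(150,262),.076)[0];b=p2w('top',ft(328,288),.076)[0];v=b-a;print(np.degrees(np.arctan2(v[1],v[0])))
E
```

```text
top [0.5778 0.1952 0.084 ] [0.5545 0.0728 0.082 ] [0.5486 0.0428 0.034 ] len 0.1246 ang -100.8 goal -100.84 miss mm 0.10433253417332833
scene [0.5781 0.1944 0.084 ] [0.5574 0.0724 0.082 ] [0.5495 0.0429 0.034 ] len 0.1238 ang -99.64 goal -100.7 miss mm 2.8565774957114924
-99.50328533327263
```

```bash
python3 - <<'E'
from h import *
rows(arc(Rr,[2.5],.065,.042,1,-90,.18))
E
```

```text
[0.319, 0.256, 0.003] 75.9
```

>>> apply_moves:
  commands:
    - {"grip": 1, "slide": [0.06, 0.02, 0], "roll": 10}
    - {"grip": 1, "slide": [0.12, 0.055, 0], "roll": 20}
    - {"grip": 1, "slide": [0.17, 0.095, 0], "roll": 30}
    - {"grip": 1, "slide": [0.22, 0.135, 0], "roll": 40}
    - {"grip": 1, "slide": [0.26, 0.175, 0], "roll": 50}

```text
time_s: 5.6
tcp_pos: [0.5922, -0.057, 0.1796]
eef_rot: [179.8, 0.0, -62.0]
contact_force: [1.0, 1.9, -0.3]
gripper_width: 0.0001
```

```bash
python3 - <<'E'
from h import *
print(get_state()['joints'])
rows(arc(Rr,[2.5],.065,.042,1,-90,.18)+arc(Rr,[2.5],.065,.042,1,-90,.056))
E
```

```text
[ 1.33087853e+01  1.51573437e+01 -1.34364241e+01  1.95406011e-03
 -6.15819772e+01  1.46437313e+01]
[0.101, 0.005, -0.0] 25.5
[0.101, 0.005, 0.124] 25.5
```

>>> apply_moves:
  commands:
    - {"grip": 1, "slide": [0.06, 0.003, 0], "roll": 10}
    - {"grip": 1, "slide": [0.101, 0.005, 0], "roll": 20}
    - {"grip": 1, "slide": [0.101, 0.005, 0], "roll": 25.5}
    - {"grip": 1, "slide": [0.101, 0.005, 0.04], "roll": 25.5}
    - {"grip": 1, "slide": [0.101, 0.005, 0.08], "roll": 25.5}

```text
time_s: 6.22
tcp_pos: [0.6342, -0.1469, 0.0988]
eef_rot: [179.9, 0.0, -87.3]
contact_force: [0.4, -0.1, -0.8]
gripper_width: 0.0002
```

```bash
python3 - <<'E'
from h import *
rows(arc(Rr,[2.5],.065,.042,1,-90,.056)+arc(Rr,[2.5,8,14,20,26],.065,.0215,1,-90,.056))
E
```

```text
[0.002, -0.001, 0.043] 0.2
[-0.019, -0.001, 0.043] 0.2
[-0.025, -0.002, 0.043] -5.3
[-0.032, -0.004, 0.043] -11.3
[-0.039, -0.004, 0.043] -17.3
[-0.046, -0.004, 0.043] -23.3
```

>>> apply_moves:
  commands:
    - {"grip": 1, "slide": [0.001, -0.001, 0.043], "roll": 0}
    - {"grip": 1, "slide": [-0.008, -0.001, 0.043], "roll": 0}
    - {"grip": 1, "slide": [-0.019, -0.001, 0.043], "roll": 0}
    - {"grip": 1, "slide": [-0.025, -0.002, 0.043], "roll": -5.3}
    - {"grip": 1, "slide": [-0.032, -0.003, 0.043], "roll": -11.3}

```text
time_s: 6.85
tcp_pos: [0.6371, -0.1132, 0.0612]
eef_rot: [-179.9, -0.1, -75.6]
contact_force: [1.5, -4.0, -2.4]
gripper_width: 0.0005
```

```bash
python3 - <<'E'
from h import *
rows(arc(Rr,[20,26,32,38,44],.065,.0215,1,-90,.056))
E
```

```text
[-0.006, -0.001, 0.005] -5.6
[-0.013, -0.002, 0.005] -11.6
[-0.02, -0.002, 0.005] -17.6
[-0.027, -0.002, 0.005] -23.6
[-0.034, -0.001, 0.005] -29.6
```

>>> apply_moves:
  commands:
    - {"grip": 1, "slide": [-0.006, -0.001, 0.003], "roll": -5.6}
    - {"grip": 1, "slide": [-0.013, -0.002, 0.003], "roll": -11.6}
    - {"grip": 1, "slide": [-0.02, -0.002, 0.003], "roll": -17.6}
    - {"grip": 1, "slide": [-0.027, -0.002, 0.003], "roll": -23.6}
    - {"grip": 1, "slide": [-0.034, -0.001, 0.003], "roll": -29.6}

```text
time_s: 7.48
tcp_pos: [0.6311, -0.0795, 0.0591]
eef_rot: [-179.8, -0.2, -46.0]
contact_force: [3.1, -3.8, -0.8]
gripper_width: 0.0007
```

```bash
python3 - <<'E'
from h import *
rows(arc(Rr,[50,56,62,68,74],.065,.0215,1,-90,.056))
p,d=capture('scene');cv2.imwrite(f'pics/s5.png',cv2.resize(p[150:320,240:440,::-1],None,fx=4,fy=3.5,interpolation=cv2.INTER_CUBIC))
E
```

```text
[-0.008, -0.001, 0.003] -6.0
[-0.015, -0.002, 0.003] -12.0
[-0.022, -0.002, 0.003] -18.0
[-0.029, -0.002, 0.003] -24.0
[-0.036, -0.001, 0.003] -30.0
```

View pics/s5.png

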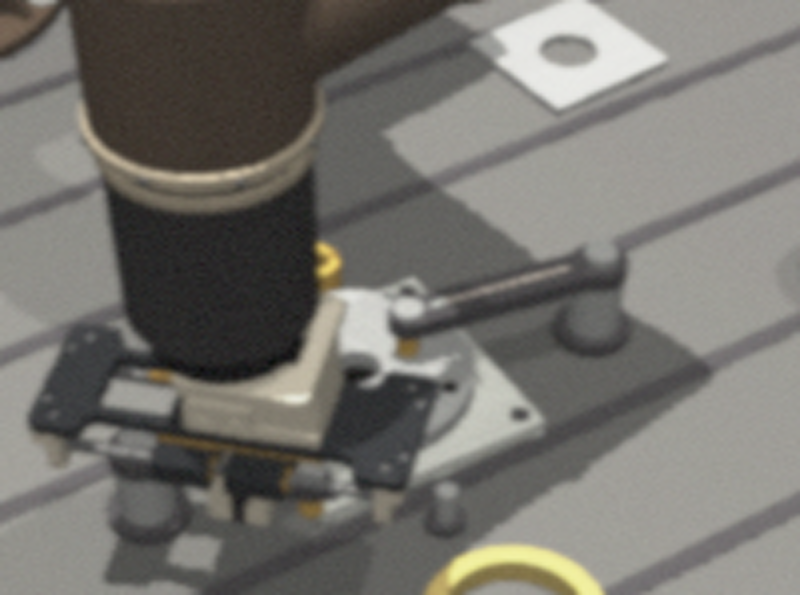

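>>> apply_moves:
  commands:
    - {"grip": 1, "slide": [-0.008, -0.001, 0.002], "roll": -6}
    - {"grip": 1, "slide": [-0.015, -0.002, 0.002], "roll": -12}
    - {"grip": 1, "slide": [-0.022, -0.002, 0.002], "roll": -18}
    - {"grip": 1, "slide": [-0.029, -0.002, 0.002], "roll": -24}
    - {"grip": 1, "slide": [-0.036, -0.001, 0.002], "roll": -30}

```text
time_s: 8.15
tcp_pos: [0.6077, -0.0525, 0.0573]
eef_rot: [-179.9, -0.4, -16.0]
contact_force: [3.8, -1.2, 2.4]
gripper_width: 0.0004
```

```bash
python3 - <<'E'
from h import *
rows(arc(Rr,[80,86,91,94,96.5],.065,.0215,1,-90,.056))
E
```

```text
[-0.008, -0.001, 0.001] -6.0
[-0.015, -0.002, 0.001] -12.0
[-0.021, -0.003, 0.001] -17.0
[-0.024, -0.003, 0.001] -20.0
[-0.027, -0.003, 0.001] -22.5
```

>>> apply_moves:
  commands:
    - {"grip": 1, "slide": [-0.008, -0.001, 0.001], "roll": -6}
    - {"grip": 1, "slide": [-0.015, -0.002, 0.001], "roll": -12}
    - {"grip": 1, "slide": [-0.021, -0.003, 0.001], "roll": -17}
    - {"grip": 1, "slide": [-0.024, -0.003, 0.001], "roll": -20}
    - {"grip": 1, "slide": [-0.026, -0.003, 0.001], "roll": -22}

```text
time_s: 8.78
tcp_pos: [0.5829, -0.0423, 0.0558]
eef_rot: [-180.0, -0.4, 5.8]
contact_force: [3.3, 1.4, 2.4]
gripper_width: 0.0002
```

>>> apply_moves:
  commands:
    - {"grip": 1, "slide": [0, 0, 0], "roll": 0}
    - {"grip": 1, "slide": [0.02, 0, 0], "roll": 0}
    - {"grip": 1, "slide": [0.06, 0, -0.04], "roll": 0}
    - {"grip": 1, "slide": [0.1, 0, -0.09], "roll": 0}
    - {"grip": 1, "slide": [0.16, 0.0, -0.14], "roll": 0}

```text
time_s: 9.4
tcp_pos: [0.7263, -0.0286, 0.184]
eef_rot: [-180.0, 0.1, 5.7]
contact_force: [2.5, 1.2, -0.5]
gripper_width: 0.0006
```

```bash
python3 shot.py 6
```

```text
9.4 [ 0.72625271 -0.02864642  0.18395876] [-1.79986588e+02  8.77595403e-02  5.67087344e+00] [ 2.5378406   1.23160527 -0.50381447] [ 1.30289708e+01  2.68546046e+01  4.88501286e+00 -2.64469677e-02
 -6.81157295e+01  8.26517683e+01]
```

View pics/t6.png

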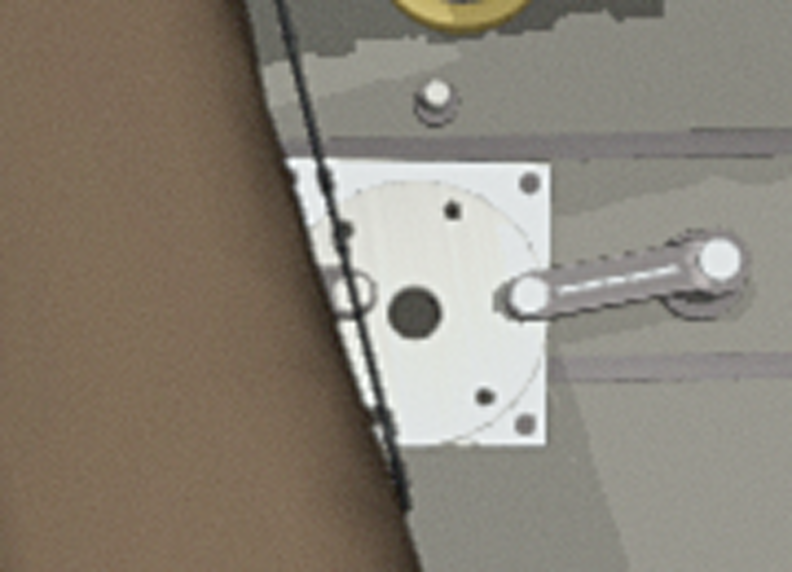

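View pics/s6.png

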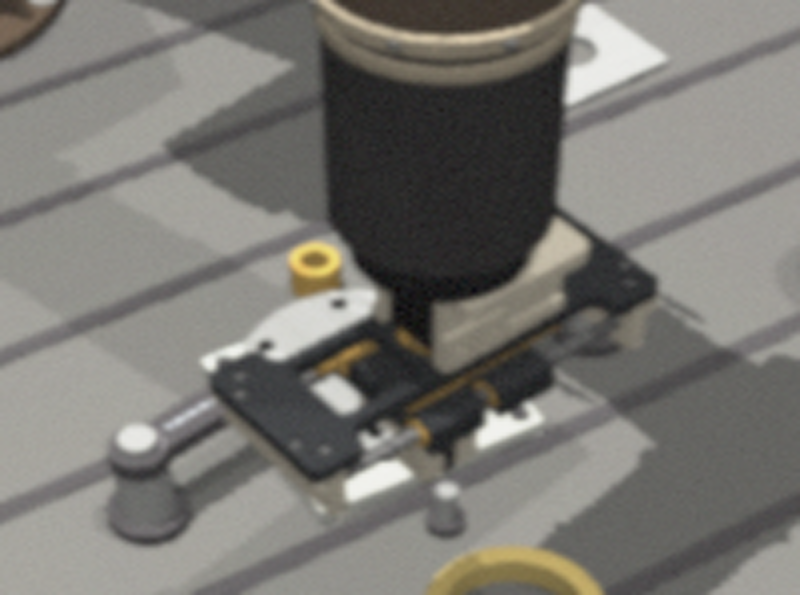

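```bash
python3 - <<'E'
from h import *
ang('top',ft,(719.5,260),(528,297),(414,313))
a=p2w('top',ft(675,269),.076)[0];b=p2w('top',ft(563,291.5),.076)[0];v=b-a;print(np.degrees(np.arctan2(v[1],v[0])))
# to valve start: cw, lever th 180, sgn -1, tool x = motion +y -> yaw=?
for y in (-90,90): 
    rows(arc(V,[180],.06,.042,-1,y,.18))
    print(arc(V,[180],.06,.042,-1,y,.18))
E
```

```text
top [ 0.5676 -0.1093  0.084 ] [ 0.5512 -0.0138  0.082 ] [0.5486 0.0428 0.034 ] len 0.0969 ang 99.73 goal 97.11 miss mm 7.0138669759187176
100.25290381087498
[-0.331, 0.293, 0.007] -84.3
[(np.float64(0.4308), np.float64(-0.35309999999999997), 0.18, 90)]
[-0.331, 0.293, 0.007] 95.7
[(np.float64(0.4308), np.float64(-0.35309999999999997), 0.18, 270)]
```

```bash
python3 - <<'E'
from h import *
rows(arc(Rr,[97],.07,.06,-1,-90,.18))
E
```

```text
[-0.232, -0.004, 0.007] -1.3
```

>>> apply_moves:
  commands:
    - {"grip": 1, "slide": [-0.06, -0.004, 0.0], "roll": -2}
    - {"grip": 1, "slide": [-0.12, -0.004, 0.0], "roll": -2}
    - {"grip": 1, "slide": [-0.18, -0.004, 0.0], "roll": -2}
    - {"grip": 1, "slide": [-0.232, -0.004, 0.0], "roll": -2}
    - {"grip": 1, "slide": [-0.232, -0.004, 0.0], "roll": -2}

```text
time_s: 10.12
tcp_pos: [0.4901, -0.0488, 0.1818]
eef_rot: [-180.0, 0.2, 7.7]
contact_force: [1.1, 0.9, 0.7]
gripper_width: 0.0004
```

```bash
python3 shot.py 7
```

```text
10.125 [ 0.49010989 -0.04876722  0.18181413] [-1.79955885e+02  1.50136076e-01  7.66793475e+00] [1.08923147 0.85004424 0.68094742] [ 1.71789588e+01  5.42125124e+00 -2.54138465e+01 -7.94467324e-02
 -5.93057094e+01  8.05295562e+01]
```

View pics/s7.png

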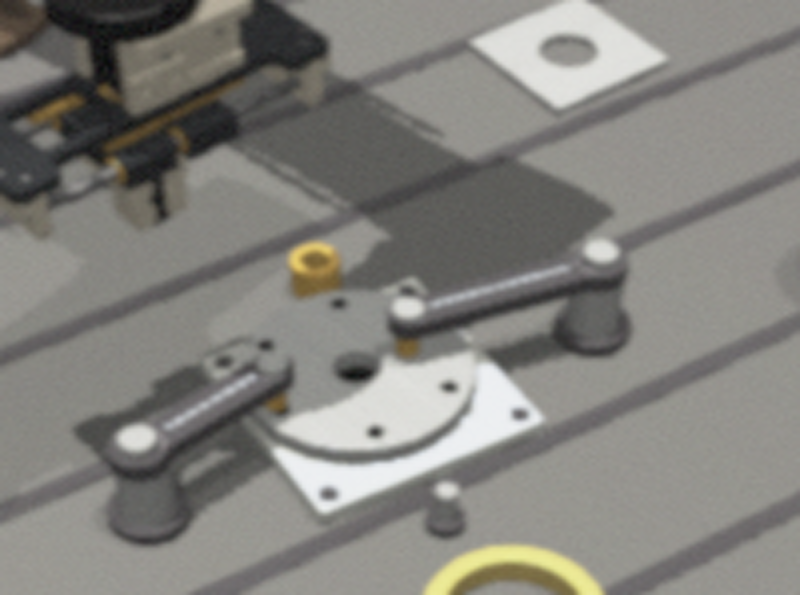

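View pics/t7.png

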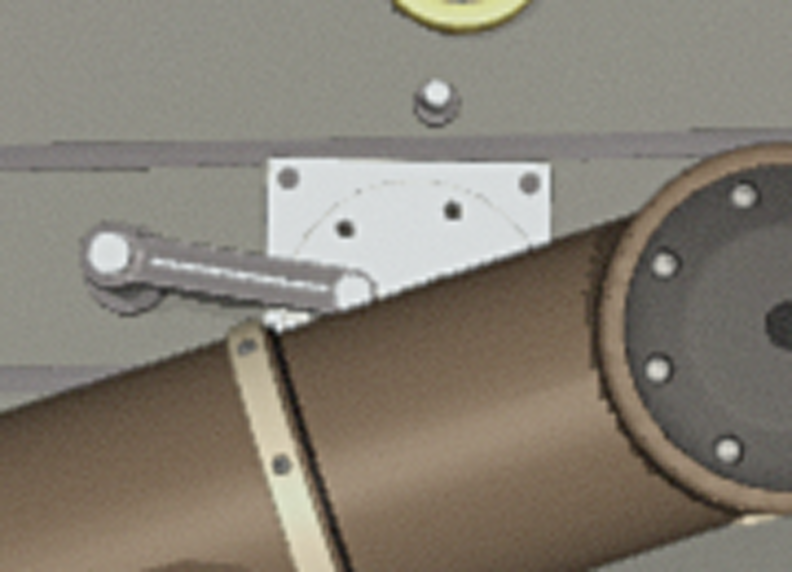

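```bash
python3 - <<'E'
from h import *
ang('scene',fs,(136,440),(273,364),(357,366))
rows(arc(Rr,[97],.07,.06,-1,-90,.056)+arc(Rr,[97],.07,.035,-1,-90,.056)+arc(Rr,[97],.07,.027,-1,-90,.056))
E
```

```text
scene [ 0.57   -0.1101  0.084 ] [ 0.5565 -0.0163  0.082 ] [0.5495 0.0429 0.034 ] len 0.0948 ang 98.18 goal 97.64 miss mm 1.4609878228645152
[0.006, -0.0, 0.126] 0.7
[0.031, 0.0, 0.126] 0.7
[0.039, 0.0, 0.126] 0.7
```

```bash
cat > prec.py <<'E'
from h import *
def cen(img,c,rad,thr,dark=False):
    g=cv2.cvtColor(img,cv2.COLOR_BGR2GRAY).astype(float); x,y=c
    s=g[y-rad:y+rad+1,x-rad:x+rad+1]; w=np.clip(thr-s,0,None) if dark else np.clip(s-thr,0,None)
    yy,xx=np.mgrid[-rad:rad+1,-rad:rad+1]; w=w*((xx**2+yy**2)<=rad**2)
    return (x+(w*xx).sum()/w.sum(),y+(w*yy).sum()/w.sum())
def line(img,p,q,thr,n,f,z,P):
    # ridge of white line between p,q
    g=cv2.cvtColor(img,cv2.COLOR_BGR2GRAY).astype(np.float32); p=np.array(p,float);q=np.array(q,float)
    u=(q-p)/np.linalg.norm(q-p); m=np.array([-u[1],u[0]]); L=[]
    for t in np.linspace(0.05,.95,30):
        o=p+t*(q-p); k=np.arange(-9,9.1,.5); pts=(o+k[:,None]*m).astype(np.float32)
        v=cv2.remap(g,pts[None,:,0],pts[None,:,1],cv2.INTER_LINEAR)[0]; w=np.clip(v-np.percentile(v,60),0,None)
        L.append(o+m*(w*k).sum()/w.sum())
    W=p2w(n,[f(*l) for l in L],z)[:,:2]; c=W.mean(0); _,_,vt=np.linalg.svd(W-c); d=vt[0]
    if d@(c-P)<0:d=-d
    return np.degrees(np.arctan2(d[1],d[0])),c
E
python3 - <<'E'
from prec import *
t0=cv2.imread('pics/t4.png');t6=cv2.imread('pics/t6.png')
H=cen(t0,(414,313),32,120,True);print('hole',H)
for im,p,t,l0,l1,P in((t0,(108,252),(354,294),(150,262),(328,288),L),(t6,(719,260),(528,297),(675,269),(563,291),Rr)):
    a=cen(im,p,23,190);b=cen(im,t,22 if im is t0 else 22,190) ; print(a,b)
    ang('top',ft,a,b,H); A,c=line(im,l0,l1,0,'top',ft,.076,P); 
    h=p2w('top',ft(*H),.034)[0][:2]; d=np.array([np.cos(np.radians(A)),np.sin(np.radians(A))]); w=h-c; print('line',A,'miss of hole',1000*(d[0]*w[1]-d[1]*w[0]))
E
```

```text
hole (np.float64(414.0199443960135), np.float64(312.59385528826897))
(np.float64(108.72623618382781), np.float64(252.2312584836145)) (np.float64(352.255432036382), np.float64(292.455886811521))
top [0.5777 0.1949 0.084 ] [0.5553 0.0737 0.082 ] [0.5488 0.0428 0.034 ] len 0.1232 ang -100.49 goal -100.74 miss mm 0.6819461486006064
line -100.29364777412195 miss of hole -1.2860936698544692
(np.float64(719.6384669811321), np.float64(259.193679245283)) (np.float64(529.5512056986046), np.float64(295.01088923921293))
top [ 0.568  -0.1094  0.084 ] [ 0.5522 -0.0146  0.082 ] [0.5488 0.0428 0.034 ] len 0.0961 ang 99.46 goal 97.17 miss mm 6.122609482911043
line 99.3767034525 miss of hole -5.8460909129100616
```

>>> apply_moves:
  commands:
    - {"grip": 1, "slide": [0.004, 0, 0.06], "roll": 0}
    - {"grip": 1, "slide": [0.004, 0, 0.12], "roll": 0}
    - {"grip": 1, "slide": [0.004, 0, 0.127], "roll": 0}
    - {"grip": 1, "slide": [0.02, 0, 0.127], "roll": 0}
    - {"grip": 1, "slide": [0.03, 0, 0.127], "roll": 0}

```text
time_s: 10.85
tcp_pos: [0.528, -0.0433, 0.0573]
eef_rot: [180.0, -0.2, 7.8]
contact_force: [0.6, -0.1, 0.7]
gripper_width: 0.0005
```

```bash
python3 - <<'E'
from h import *
rows(arc(Rr,[97.5],.07,.028,-1,-90,.056)+arc(Rr,[97.5],.07,.0235,-1,-90,.056))
E
```

```text
[0.003, 0.001, 0.001] 0.3
[0.007, 0.001, 0.001] 0.3
```

>>> apply_moves:
  commands:
    - {"grip": 1, "slide": [0, 0, 0], "roll": 0}
    - {"grip": 1, "slide": [0.003, 0, 0], "roll": 0}
    - {"grip": 1, "slide": [0.003, 0, 0], "roll": 0}

```text
time_s: 11.22
tcp_pos: [0.5279, -0.0434, 0.0557]
eef_rot: [-180.0, -0.0, 7.8]
contact_force: [0.7, -0.1, 0.4]
gripper_width: 0.0008
```

```bash
python3 - <<'E'
from h import *
rows(arc(Rr,[97.5],.07,.028,-1,-90,.056)+arc(Rr,[97.5],.07,.0235,-1,-90,.056))
E
python3 shot.py 8
```

```text
[0.003, 0.001, -0.0] 0.3
[0.008, 0.001, -0.0] 0.3
11.225 [ 0.52788285 -0.0434262   0.05566496] [-1.79993144e+02 -4.10331522e-02  7.77401667e+00] [ 0.67651556 -0.07387987  0.40696965] [ 1.65268936e+01  1.72121806e+01 -2.99138067e+01 -7.82392240e-04
 -4.28324142e+01  8.12476991e+01]
```

View pics/s8.png

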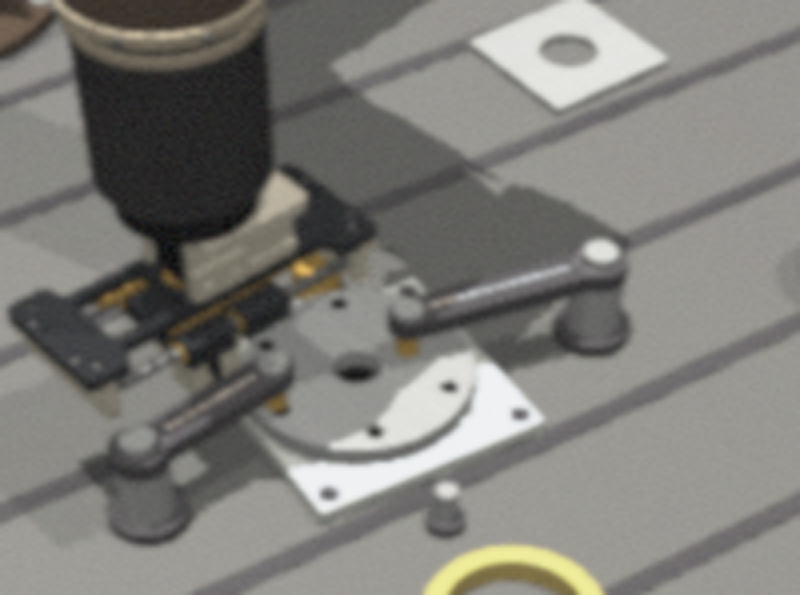

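>>> apply_moves:
  commands:
    - {"grip": 1, "slide": [0.002, 0.001, 0], "roll": 0}
    - {"grip": 1, "slide": [0.004, 0.001, 0], "roll": 0}
    - {"grip": 1, "slide": [0.006, 0.001, 0], "roll": 0}
    - {"grip": 1, "slide": [0.007, 0.001, 0], "roll": 0}
    - {"grip": 1, "slide": [0.007, 0.001, 0], "roll": 0}

```text
time_s: 11.95
tcp_pos: [0.5345, -0.0435, 0.055]
eef_rot: [-180.0, 0.0, 7.8]
contact_force: [-1.7, 0.0, 0.6]
gripper_width: 0.0004
```

```bash
python3 - <<'E'
from h import *
rows(arc(Rr,[97.5],.07,.028,-1,-90,.056)+arc(Rr,[97.5],.07,.0235,-1,-90,.056))
E
python3 shot.py 9
```

```text
[-0.003, -0.0, -0.001] 0.3
[0.001, -0.0, -0.001] 0.3
11.95 [ 0.5345141  -0.04351603  0.05504586] [-1.79997084e+02  3.71897490e-02  7.77091698e+00] [-1.65303627  0.03565802  0.55013857] [ 1.62951229e+01  1.78306720e+01 -2.90484253e+01 -1.22755064e-02
 -4.31572500e+01  8.14847505e+01]
```

View pics/s9.png

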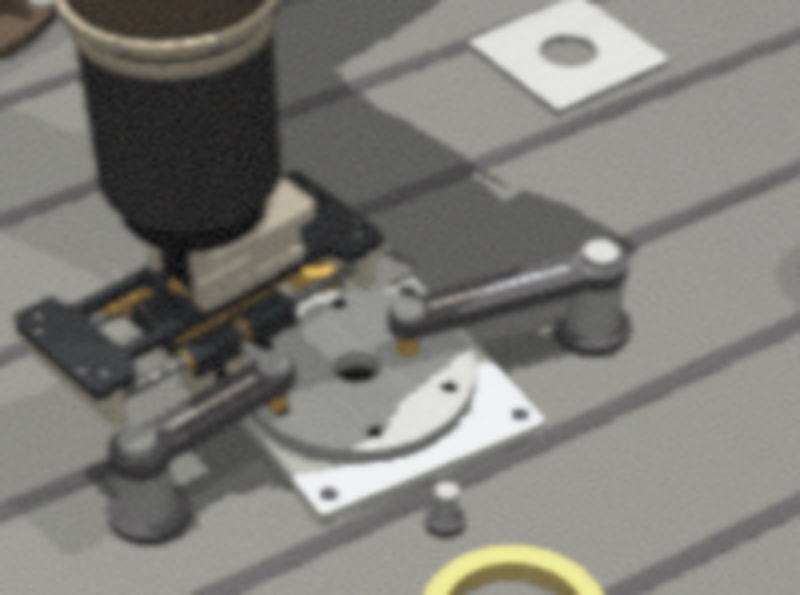

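>>> apply_moves:
  commands:
    - {"grip": 1, "slide": [0.001, 0, 0], "roll": 0}
    - {"grip": 1, "slide": [0.0025, 0, 0], "roll": 0}
    - {"grip": 1, "slide": [0.0025, 0, 0], "roll": 0}

```text
time_s: 12.42
tcp_pos: [0.537, -0.0431, 0.055]
eef_rot: [-180.0, 0.0, 7.8]
contact_force: [-4.0, 3.3, 0.5]
gripper_width: 0.0005
```

>>> apply_moves:
  commands:
    - {"grip": 1, "slide": [-0.02, 0, 0], "roll": 0}
    - {"grip": 1, "slide": [-0.05, 0, -0.03], "roll": 0}
    - {"grip": 1, "slide": [-0.07, 0, -0.08], "roll": 0}
    - {"grip": 1, "slide": [-0.08, 0.03, -0.13], "roll": 0}
    - {"grip": 1, "slide": [-0.08, 0.08, -0.13], "roll": 0}

```text
time_s: 13.05
tcp_pos: [0.4722, -0.1336, 0.1907]
eef_rot: [179.9, -0.7, 8.0]
contact_force: [2.3, 0.7, -1.0]
gripper_width: 0.0003
```

```bash
python3 - <<'E'
from h import *
rows(arc(V,[180],.06,.042,-1,-90,.18))
rows(arc(V,[180],.06,.042,-1,90,.18))
E
python3 shot.py 10
```

```text
[-0.071, 0.212, 0.011] -82.0
[-0.071, 0.212, 0.011] 98.0
13.05 [ 0.47220402 -0.13359428  0.19072315] [179.89887778  -0.6553356    7.9840003 ] [ 2.28916344  0.6515397  -0.99709637] [  7.2876155    4.25075684 -25.53828599   0.10804873 -59.55448552
  90.64158979]
```

View pics/t10.png

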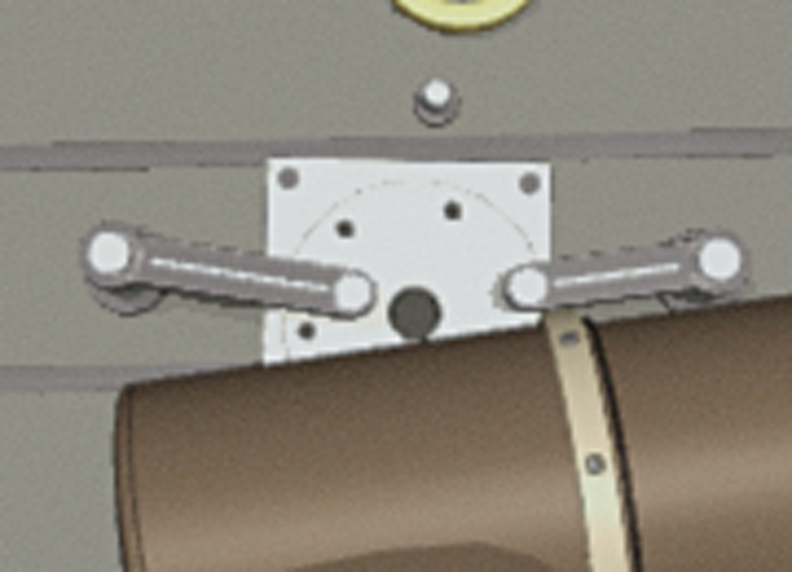

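View pics/s10.png

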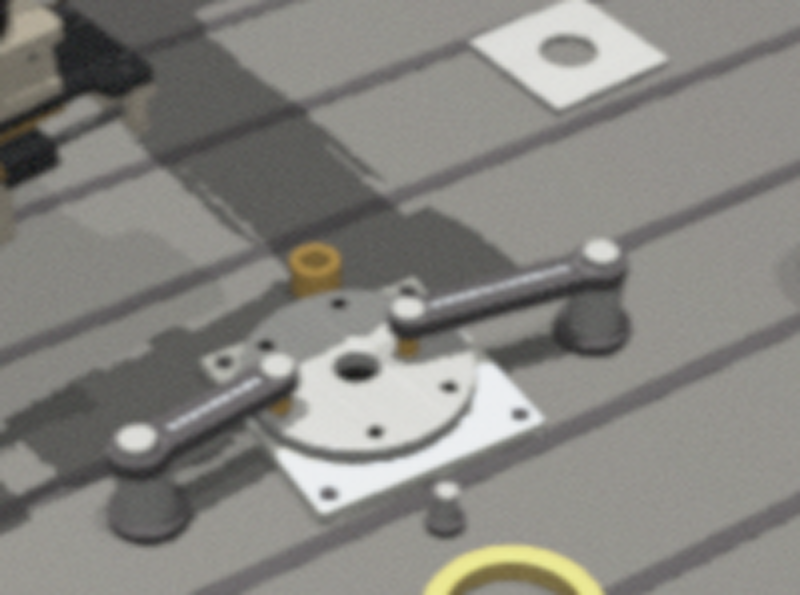

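```bash
cat > chk.py <<'E'
from prec import *
import sys
def chk(f):
    im=cv2.imread(f); H=(414,312.6)
    for p,t,l0,l1,P in(((108,252),(353,293),(150,262),(328,288),L),((719,260),(526,288),(675,267),(560,285),Rr)):
        a=cen(im,p,23,190);b=cen(im,t,22,190)
        ang('top',ft,a,b,H); A,c=line(im,l0,l1,0,'top',ft,.076,P)
        h=p2w('top',ft(*H),.034)[0][:2]; d=np.array([np.cos(np.radians(A)),np.sin(np.radians(A))]); w=h-c; print('line',A,'miss',1000*(d[0]*w[1]-d[1]*w[0]))
chk(sys.argv[1])
E
python3 chk.py pics/t10.png
python3 -c "
from h import *
ang('scene',fs,(136,440),(277,366),(357,366))"
```

```text
top [0.5777 0.1949 0.084 ] [0.5553 0.0737 0.082 ] [0.5488 0.0428 0.034 ] len 0.1232 ang -100.47 goal -100.73 miss mm 0.7064323634634946
line -100.31078530796378 miss -1.272231689109414
top [ 0.568  -0.1094  0.084 ] [ 0.5564 -0.014   0.082 ] [0.5488 0.0428 0.034 ] len 0.0961 ang 96.9 goal 97.17 miss mm -0.716624739661081
line 96.662670942891 miss 1.6304008390352343
scene [ 0.57   -0.1101  0.084 ] [ 0.5591 -0.0153  0.082 ] [0.5495 0.0429 0.034 ] len 0.0955 ang 96.53 goal 97.64 miss mm -2.982501537955607
```

>>> apply_moves:
  commands:
    - {"grip": 1, "slide": [-0.02, 0.06, 0], "roll": 10}
    - {"grip": 1, "slide": [-0.04, 0.12, 0], "roll": 20}
    - {"grip": 1, "slide": [-0.06, 0.17, 0], "roll": 30}
    - {"grip": 1, "slide": [-0.071, 0.212, 0], "roll": 40}
    - {"grip": 1, "slide": [-0.071, 0.212, 0], "roll": 50}

```text
time_s: 13.78
tcp_pos: [0.427, -0.3557, 0.1847]
eef_rot: [180.0, -0.0, -42.8]
contact_force: [-0.2, 0.8, 0.8]
gripper_width: 0.0003
```

```bash
python3 - <<'E'
from h import *
s=get_state();print(s['joints'])
rows(arc(V,[180],.06,.045,-1,90,.18)+arc(V,[180],.06,.042,-1,90,.06))
E
```

```text
[-1.95711677e+01  1.11844328e+01 -1.80413513e+01  5.22705924e-02
 -6.07595477e+01  6.67873729e+01]
[0.003, -0.002, 0.005] 47.2
[0.001, -0.004, 0.125] 47.2
```

>>> apply_moves:
  commands:
    - {"grip": 1, "slide": [0.003, -0.002, 0.0], "roll": 10}
    - {"grip": 1, "slide": [0.003, -0.002, 0], "roll": 20}
    - {"grip": 1, "slide": [0.003, -0.002, 0], "roll": 30}
    - {"grip": 1, "slide": [0.003, -0.002, 0], "roll": 40}
    - {"grip": 1, "slide": [0.003, -0.002, 0], "roll": 47}

```text
time_s: 14.4
tcp_pos: [0.4314, -0.3536, 0.1852]
eef_rot: [-180.0, -0.0, -89.5]
contact_force: [0.2, -0.7, 0.0]
gripper_width: 0.0004
```

>>> apply_moves:
  commands:
    - {"grip": 1, "slide": [0, 0, 0.04], "roll": 0}
    - {"grip": 1, "slide": [0, 0, 0.08], "roll": 0}
    - {"grip": 1, "slide": [0, 0, 0.124], "roll": 0}
    - {"grip": 1, "slide": [0, 0, 0.124], "roll": 0}

```text
time_s: 14.9
tcp_pos: [0.4289, -0.3525, 0.0584]
eef_rot: [179.7, 0.1, -89.2]
contact_force: [0.2, 0.2, 1.0]
gripper_width: 0.0004
```

```bash
python3 - <<'E'
from h import *
s=get_state();print(s['joints'])
rows(arc(V,[180,175,170,165,160],.06,.02,-1,90,.06))
p,d=capture('scene');cv2.imwrite('pics/s11.png',cv2.resize(p[200:350,90:290,::-1],None,fx=4,fy=4,interpolation=cv2.INTER_CUBIC))
E
```

```text
[-1.92129162e+01  1.92235079e+01 -2.62222749e+01 -9.29137639e-03
 -4.48950561e+01  1.99857986e+01]
[-0.021, -0.002, -0.002] 0.8
[-0.027, -0.001, -0.002] 5.8
[-0.032, 0.0, -0.002] 10.8
[-0.038, 0.001, -0.002] 15.8
[-0.043, 0.001, -0.002] 20.8
```

View pics/s11.png

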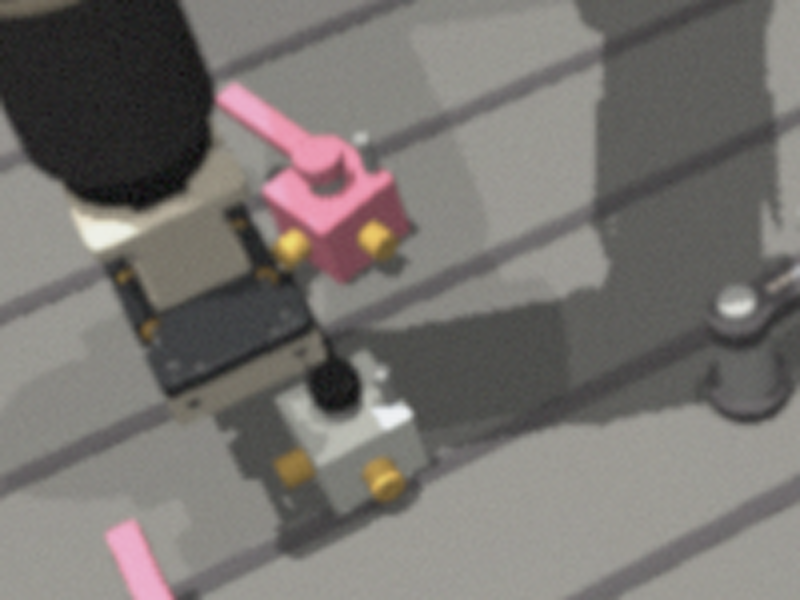

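>>> apply_moves:
  commands:
    - {"grip": 1, "slide": [-0.012, -0.001, 0], "roll": 0}
    - {"grip": 1, "slide": [-0.021, -0.001, 0], "roll": 0}
    - {"grip": 1, "slide": [-0.027, -0.001, 0], "roll": 5.8}
    - {"grip": 1, "slide": [-0.032, 0, 0], "roll": 10.8}
    - {"grip": 1, "slide": [-0.038, 0.001, 0], "roll": 15.8}

```text
time_s: 15.58
tcp_pos: [0.43, -0.3154, 0.0628]
eef_rot: [-179.8, -0.0, -105.2]
contact_force: [1.6, -3.1, -0.6]
gripper_width: 0.0005
```

```bash
python3 - <<'E'
from h import *
rows(arc(V,[160,154,148,142,136],.06,.02,-1,90,.059))
p,d=capture('scene');cv2.imwrite('pics/s12.png',cv2.resize(p[200:350,90:290,::-1],None,fx=4,fy=4,interpolation=cv2.INTER_CUBIC))
E
```

```text
[-0.005, 0.004, 0.004] 4.8
[-0.012, 0.005, 0.004] 10.8
[-0.018, 0.006, 0.004] 16.8
[-0.025, 0.006, 0.004] 22.8
[-0.031, 0.005, 0.004] 28.8
```

View pics/s12.png

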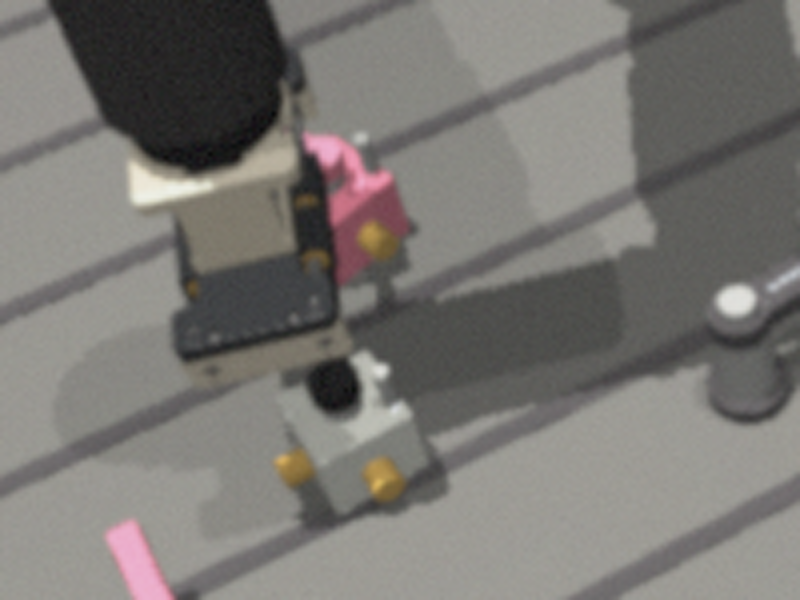

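>>> apply_moves:
  commands:
    - {"grip": 1, "slide": [-0.006, 0.003, 0.002], "roll": 4.8}
    - {"grip": 1, "slide": [-0.012, 0.005, 0.002], "roll": 10.8}
    - {"grip": 1, "slide": [-0.018, 0.006, 0.002], "roll": 16.8}
    - {"grip": 1, "slide": [-0.025, 0.006, 0.002], "roll": 22.8}
    - {"grip": 1, "slide": [-0.031, 0.005, 0.002], "roll": 28.8}

```text
time_s: 16.25
tcp_pos: [0.4333, -0.2841, 0.0606]
eef_rot: [-179.9, 0.0, -133.9]
contact_force: [-0.2, -1.6, 0.9]
gripper_width: 0.0003
```

```bash
python3 - <<'E'
from h import *
rows(arc(V,[130,124,118,112,106],.06,.02,-1,90,.058))
E
```

```text
[-0.007, 0.002, 0.003] 6.1
[-0.013, 0.003, 0.003] 12.1
[-0.02, 0.003, 0.003] 18.1
[-0.027, 0.003, 0.003] 24.1
[-0.033, 0.002, 0.003] 30.1
```

>>> apply_moves:
  commands:
    - {"grip": 1, "slide": [-0.007, 0.002, 0.002], "roll": 6}
    - {"grip": 1, "slide": [-0.013, 0.003, 0.002], "roll": 12}
    - {"grip": 1, "slide": [-0.02, 0.003, 0.002], "roll": 18}
    - {"grip": 1, "slide": [-0.027, 0.003, 0.002], "roll": 24}
    - {"grip": 1, "slide": [-0.033, 0.002, 0.002], "roll": 30}

```text
time_s: 16.88
tcp_pos: [0.4539, -0.2586, 0.0582]
eef_rot: [-180.0, 0.0, -163.9]
contact_force: [-0.6, -0.7, 1.2]
gripper_width: 0.0004
```

```bash
python3 - <<'E'
from h import *
rows(arc(V,[100,95,92,88,85],.06,.02,-1,90,.058))
p,d=capture('scene');cv2.imwrite('pics/s13.png',cv2.resize(p[200:350,90:290,::-1],None,fx=4,fy=4,interpolation=cv2.INTER_CUBIC))
E
```

```text
[-0.007, 0.001, 0.0] 6.1
[-0.013, 0.002, 0.0] 11.1
[-0.016, 0.002, 0.0] 14.1
[-0.02, 0.003, 0.0] 18.1
[-0.024, 0.002, 0.0] 21.1
```

View pics/s13.png

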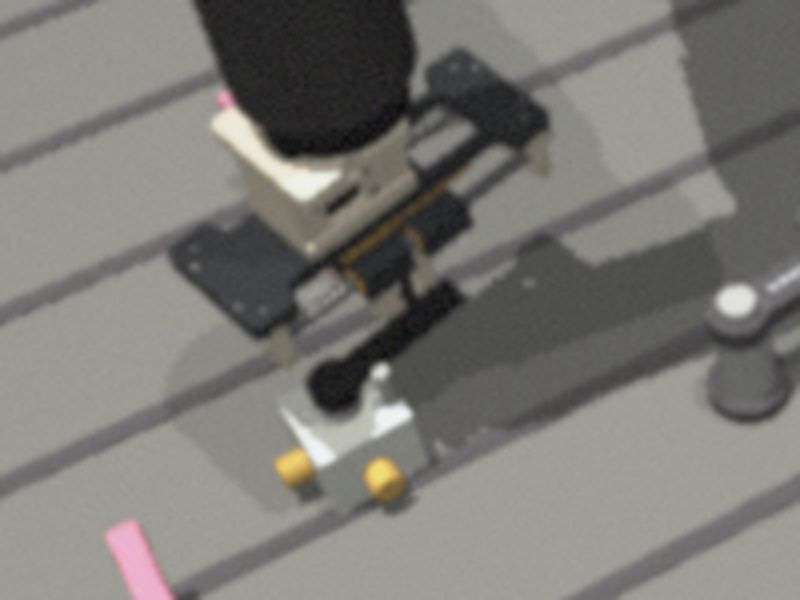

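>>> apply_moves:
  commands:
    - {"grip": 1, "slide": [-0.004, 0.001, 0], "roll": 3}
    - {"grip": 1, "slide": [-0.007, 0.001, 0], "roll": 6}
    - {"grip": 1, "slide": [-0.01, 0.001, 0], "roll": 8.5}
    - {"grip": 1, "slide": [-0.013, 0.002, 0], "roll": 11}

```text
time_s: 17.42
tcp_pos: [0.4654, -0.2532, 0.0578]
eef_rot: [-180.0, 0.0, -174.7]
contact_force: [-2.0, -1.4, 0.2]
gripper_width: 0.0007
```

```bash
python3 - <<'E'
from h import *
print(get_state()['contact_force'])
p,d=capture('scene');cv2.imwrite('pics/s14.png',cv2.resize(p[200:350,90:290,::-1],None,fx=4,fy=4,interpolation=cv2.INTER_CUBIC))
E
```

```text
[-2.01189066 -1.4248484   0.16777649]
```

View pics/s14.png

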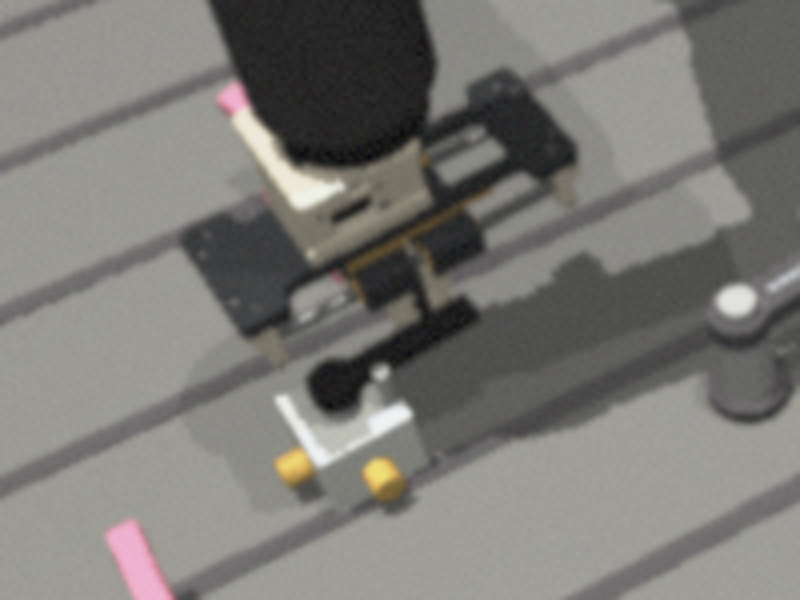

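Nearly at the pin. Creep on until the force rises.

>>> apply_moves:
  commands:
    - {"grip": 1, "slide": [-0.002, 0, 0], "roll": 2}
    - {"grip": 1, "slide": [-0.004, 0, 0], "roll": 3}
    - {"grip": 1, "slide": [-0.006, 0, 0], "roll": 4}
    - {"grip": 1, "slide": [-0.006, 0, 0], "roll": 4}

```text
time_s: 17.98
tcp_pos: [0.4671, -0.2526, 0.0568]
eef_rot: [179.9, -0.5, -178.8]
contact_force: [-13.1, 2.1, 10.9]
gripper_width: 0.0002
```

>>> apply_moves:
  commands:
    - {"grip": 1, "slide": [-0.002, 0, 0], "roll": 0}
    - {"grip": 1, "slide": [-0.002, 0, 0], "roll": 0}

```text
time_s: 18.23
tcp_pos: [0.4673, -0.2525, 0.0567]
eef_rot: [179.9, -0.6, -178.8]
contact_force: [-18.7, 1.6, 14.7]
gripper_width: 0.0007
```

```bash
python3 - <<'E'
from h import *
p,d=capture('scene');cv2.imwrite('pics/s15.png',cv2.resize(p[200:350,90:290,::-1],None,fx=4,fy=4,interpolation=cv2.INTER_CUBIC))
E
```

```text
(no output)
```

View pics/s15.png

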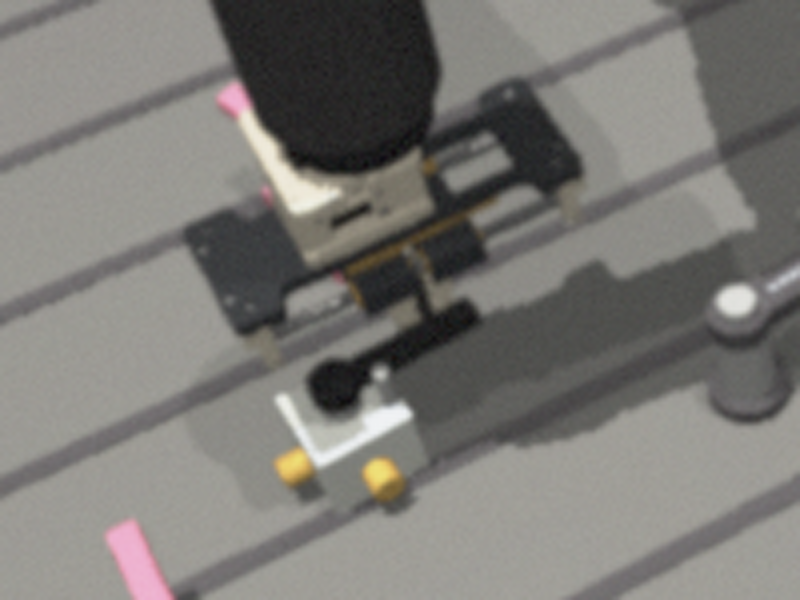

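>>> apply_moves:
  commands:
    - {"grip": 1, "slide": [0.02, 0, 0], "roll": 0}
    - {"grip": 1, "slide": [0.04, 0, -0.03], "roll": 0}
    - {"grip": 1, "slide": [0.04, 0, -0.09], "roll": 0}
    - {"grip": 1, "slide": [0.04, -0.04, -0.14], "roll": 0}
    - {"grip": 1, "slide": [0.04, -0.1, -0.14], "roll": 0}

```text
time_s: 18.9
tcp_pos: [0.4391, -0.3553, 0.2034]
eef_rot: [-179.7, 0.6, -178.6]
contact_force: [2.4, 0.3, 0.2]
gripper_width: 0.0007
```

>>> apply_moves:
  commands:
    - {"grip": 1, "slide": [-0.01, -0.06, -0.04], "roll": -10}
    - {"grip": 1, "slide": [-0.02, -0.12, -0.08], "roll": -20}
    - {"grip": 1, "slide": [-0.02, -0.12, -0.08], "roll": -20}

```text
time_s: 19.27
tcp_pos: [0.4591, -0.4767, 0.2794]
eef_rot: [-179.8, 0.1, -158.7]
contact_force: [-0.5, 1.7, -1.4]
gripper_width: 0.0008
```

```bash
python3 - <<'E'
from h import *
s=get_state();print(s['time_s'],s['tcp_pos'],s['contact_force'],s['joints'])
for n in('top','scene'):
    p,d=capture(n);cv2.imwrite(f'pics/{n}16.png',p[:,:,::-1])
E
```

```text
19.275 [ 0.4590817  -0.47668634  0.27944911] [-0.4590501  1.6655152 -1.4280968] [-2.91993486e+01  1.76692204e+01  3.34356223e+00  5.47825711e-02
 -7.54518155e+01 -3.95387000e+01]
```

View pics/top16.png

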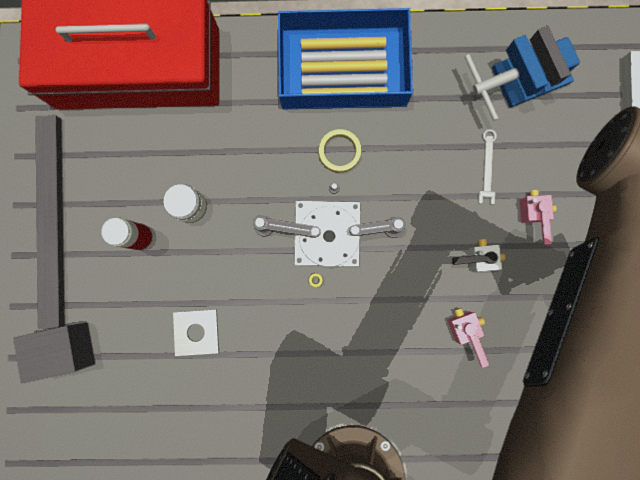

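View pics/scene16.png

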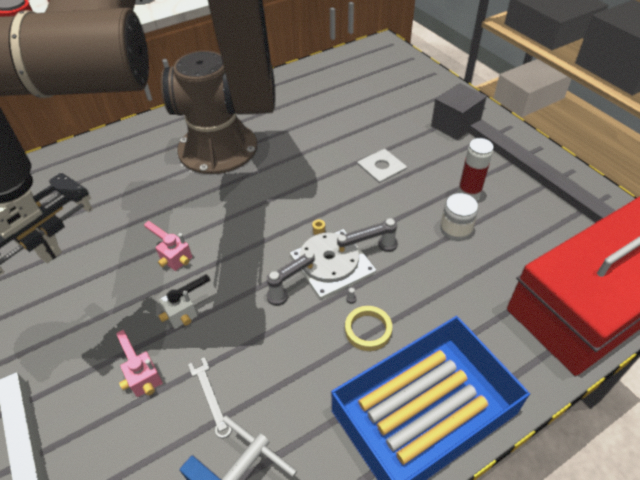

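```bash
python3 - <<'E'
import cv2
t=cv2.imread('pics/top16.png')
cv2.imwrite('pics/t16.png',cv2.resize(t[165:295,235:415],None,fx=4.4,fy=4.4,interpolation=cv2.INTER_CUBIC))
cv2.imwrite('pics/v16.png',cv2.resize(t[225:305,440:520],None,fx=6,fy=6,interpolation=cv2.INTER_CUBIC))
a=cv2.imread('pics/top0.png');d=cv2.absdiff(a,t).max(2)
print([ (n,d[y-8:y+9,x-8:x+9].mean()) for n,x,y in(('bolt',334,187),('bush',316,280),('tape',340,150),('wrench',488,165),('plate',195,333),('can',120,233),('tin',185,203),('pink1',540,208),('pink2',470,330),('flange',329,236))])
E
python3 chk.py pics/t16.png
```

```text
[('bolt', np.float64(8.7439446366782)), ('bush', np.float64(8.598615916955017)), ('tape', np.float64(8.491349480968859)), ('wrench', np.float64(8.868512110726643)), ('plate', np.float64(8.515570934256056)), ('can', np.float64(9.062283737024222)), ('tin', np.float64(9.013840830449826)), ('pink1', np.float64(8.816608996539792)), ('pink2', np.float64(9.048442906574394)), ('flange', np.float64(8.442906574394463))]
top [0.5776 0.1949 0.084 ] [0.5553 0.0737 0.082 ] [0.5488 0.0428 0.034 ] len 0.1232 ang -100.45 goal -100.72 miss mm 0.724935804902135
line -100.31125777490774 miss -1.2673325732830663
top [ 0.5679 -0.1093  0.084 ] [ 0.5564 -0.014   0.082 ] [0.5488 0.0428 0.034 ] len 0.096 ang 96.9 goal 97.16 miss mm -0.7018163299420698
line 96.68076125003485 miss 1.6064607412732967
```

View pics/v16.png

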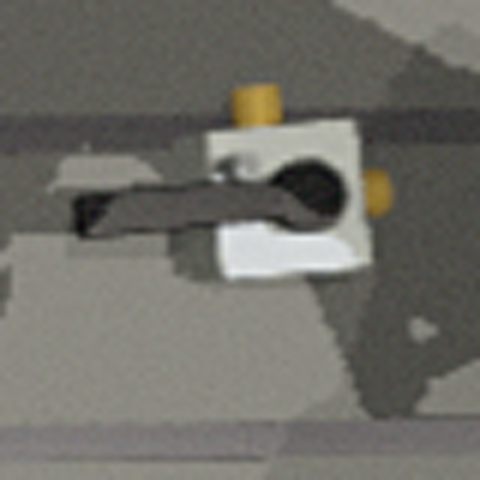

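```bash
python3 -c "
from plant import *
print(close_job())"
```

```text
the job is handed in; nothing more can be done
None
```

Both clamp arms now point at the flange hole and the valve lever is at its stop. I handed the job in at about 19.4 s of the 72 s allowed.

- **Long arm:** I pushed it round with the shut fingertips. In the last top view its line passes within about 1.3 mm of the hole centre.
- **Short arm:** the first push went about 2° too far, so I nudged it back. The last top view puts its line within about 1.6 mm of the hole centre. The scene camera, which is coarser, put it about 3 mm off, still well inside the 14 mm hole radius.
- **Valve:** I then pushed the black-lever valve clockwise until it stood against its pin. The contact force rose to about 19 N without further travel, and the last picture shows the lever at the pin.
- **Bystanders:** the last top view shows no change from the first at the flange, the other things on the bed or the two pink look-alikes. The robot had backed off and was touching nothing.

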